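# Eject brass sleeves, gauge them and sort them

### The job

Take the grey cap off the gauge pin and stand it on the bench. Then, working lane by lane from the robot's left to its right, press the ejector slide of each lane that holds a brass sleeve, try the sleeve that comes out on the gauge pin, and put it in the square plywood tray if it goes all the way down, or in the round steel pan if it does not. When all are sorted, put the cap back fully over the gauge pin, leaving the slides sprung back and the jar, the hose fitting and the socket where they stand.

Things in the scene. Friction and masses are not known exactly. Their poses are not given: they have to be found in the camera images.
- ejector: Fixed steel plate 126 x 230, 10 mm thick; origin on the bench under it, +x = ejection, +y to robot's left. Lanes 1-4 along x at y = 90, 30, -30, -90 mm. Clear cover (top at 45 mm) and walls close them over x = -44..0; a held sleeve stands on the plate near x = -18, out of grip. Open flat apron x = 0..58, then a 4 mm lip; a full press leaves the sleeve near x = 32. Lanes may be empty.
- slide_1 (a joint): Spring ejector slide of lane 1: 0 at rest, 0.056 m fully pressed towards the fixture's +x; needs 2.5 to 9 N and springs back when let go.
- slide_1_tab (a point): Centre of the rear face of slide 1's upright black push tab, the face to push in the fixture's +x. Tab 8 mm thick, 30 mm wide, from 15 to 65 mm above the bench; this point is 45 mm above the bench and moves with the slide.
- slide_2 (a joint): Spring ejector slide of lane 2: 0 at rest, 0.056 m fully pressed towards the fixture's +x; needs 2.5 to 9 N and springs back when let go.
- slide_2_tab (a point): Centre of the rear face of slide 2's upright black push tab, the face to push in the fixture's +x. Tab 8 mm thick, 30 mm wide, from 15 to 65 mm above the bench; this point is 45 mm above the bench and moves with the slide.
- slide_3 (a joint): Spring ejector slide of lane 3: 0 at rest, 0.056 m fully pressed towards the fixture's +x; needs 2.5 to 9 N and springs back when let go.
- slide_3_tab (a point): Centre of the rear face of slide 3's upright black push tab, the face to push in the fixture's +x. Tab 8 mm thick, 30 mm wide, from 15 to 65 mm above the bench; this point is 45 mm above the bench and moves with the slide.
- slide_4 (a joint): Spring ejector slide of lane 4: 0 at rest, 0.056 m fully pressed towards the fixture's +x; needs 2.5 to 9 N and springs back when let go.
- slide_4_tab (a point): Centre of the rear face of slide 4's upright black push tab, the face to push in the fixture's +x. Tab 8 mm thick, 30 mm wide, from 15 to 65 mm above the bench; this point is 45 mm above the bench and moves with the slide.
- sleeve_1a: Plain brass sleeve (short tube), outside diameter 32, height 26 mm, bore 20 mm (goes over the gauge pin) or 14 mm (does not). Origin at the centre of its underside, z along its axis. At most one of sleeve_1a and sleeve_1b is there; it starts upright in lane 1.
- sleeve_1b: Plain brass sleeve (short tube), outside diameter 32, height 26 mm, bore 20 mm (goes over the gauge pin) or 14 mm (does not). Origin at the centre of its underside, z along its axis. At most one of sleeve_1a and sleeve_1b is there; it starts upright in lane 1.
- sleeve_2a: Plain brass sleeve (short tube), outside diameter 32, height 26 mm, bore 20 mm (goes over the gauge pin) or 14 mm (does not). Origin at the centre of its underside, z along its axis. At most one of sleeve_2a and sleeve_2b is there; it starts upright in lane 2.
- sleeve_2b: Plain brass sleeve (short tube), outside diameter 32, height 26 mm, bore 20 mm (goes over the gauge pin) or 14 mm (does not). Origin at the centre of its underside, z along its axis. At most one of sleeve_2a and sleeve_2b is there; it starts upright in lane 2.
- sleeve_3a: Plain brass sleeve (short tube), outside diameter 32, height 26 mm, bore 20 mm (goes over the gauge pin) or 14 mm (does not). Origin at the centre of its underside, z along its axis. At most one of sleeve_3a and sleeve_3b is there; it starts upright in lane 3.
- sleeve_3b: Plain brass sleeve (short tube), outside diameter 32, height 26 mm, bore 20 mm (goes over the gauge pin) or 14 mm (does not). Origin at the centre of its underside, z along its axis. At most one of sleeve_3a and sleeve_3b is there; it starts upright in lane 3.
- sleeve_4a: Plain brass sleeve (short tube), outside diameter 32, height 26 mm, bore 20 mm (goes over the gauge pin) or 14 mm (does not). Origin at the centre of its underside, z along its axis. At most one of sleeve_4a and sleeve_4b is there; it starts upright in lane 4.
- sleeve_4b: Plain brass sleeve (short tube), outside diameter 32, height 26 mm, bore 20 mm (goes over the gauge pin) or 14 mm (does not). Origin at the centre of its underside, z along its axis. At most one of sleeve_4a and sleeve_4b is there; it starts upright in lane 4.
- gauge: Plug gauge fixed to the bench: dark round foot 60 mm across and 12 mm high, with an upright steel pin at its centre, 17 mm in diameter and 40 mm tall above the foot; its upper 12 mm taper to 8 mm. Origin at the bench under its centre. A sleeve fully on rests on the foot, its underside 12 mm above the bench; a tight one stops on the taper about 33 mm higher.
- cap: Loose grey round protective cap, closed at the top and open below: outside diameter 28, height 47, bore 22, inner depth 43 mm. Origin at the centre of its open underside. It starts over the gauge pin, resting on the gauge's foot.
- tray: Square plywood tray for sleeves that fit, 160 x 160 mm outside, 22 mm high, wall and floor 4 mm, fixed. Origin at the bench under its centre, sides along x and y.
- pan: Round dark steel pan for sleeves that do not fit, 176 mm outside diameter, 24 mm high, wall and floor 4 mm, fixed. Origin at the bench under its centre.
- jar: Amber jar, 40 mm diameter, 60 mm tall, bystander; origin at its underside.
- fitting: Brass hose fitting, 26 mm diameter, 40 mm tall, bystander; origin at its underside.
- socket: Steel socket, 28 mm diameter, 38 mm tall, bystander; origin at its underside.

How it is judged:
On the way, in this order (a step that is already met when the one before it is completed fails the run):
1. the cap is off the gauge and standing on the bench (horizontal distance between cap and gauge above 0.045 m and height (world z) of cap below 0.008 m and angle between cap's own z axis and vertical below 0.15 rad), for 0.2 s.
2. the sleeve from lane 1 has been tried on the bare gauge pin: right down on the foot if it fits, otherwise stopped on the pin's taper (((horizontal distance between sleeve_1a and gauge below 0.006 m and z of sleeve_1a in the frame of gauge below 0.018 m and angle between sleeve_1a's own z axis and vertical below 0.3 rad) or (horizontal distance between sleeve_1b and gauge below 0.006 m and z of sleeve_1b in the frame of gauge below 0.05 m and angle between sleeve_1b's own z axis and vertical below 0.3 rad))), for 0.1 s.
3. the sleeve from lane 2 has been tried on the bare gauge pin: right down on the foot if it fits, otherwise stopped on the pin's taper (((horizontal distance between sleeve_2a and gauge below 0.006 m and z of sleeve_2a in the frame of gauge below 0.05 m and angle between sleeve_2a's own z axis and vertical below 0.3 rad) or (horizontal distance between sleeve_2b and gauge below 0.006 m and z of sleeve_2b in the frame of gauge below 0.018 m and angle between sleeve_2b's own z axis and vertical below 0.3 rad))), for 0.1 s.
4. the sleeve from lane 3 has been tried on the bare gauge pin: right down on the foot if it fits, otherwise stopped on the pin's taper (((horizontal distance between sleeve_3a and gauge below 0.006 m and z of sleeve_3a in the frame of gauge below 0.05 m and angle between sleeve_3a's own z axis and vertical below 0.3 rad) or (horizontal distance between sleeve_3b and gauge below 0.006 m and z of sleeve_3b in the frame of gauge below 0.018 m and angle between sleeve_3b's own z axis and vertical below 0.3 rad))), for 0.1 s.
5. the sleeve from lane 4 has been tried on the bare gauge pin: right down on the foot if it fits, otherwise stopped on the pin's taper (((horizontal distance between sleeve_4a and gauge below 0.006 m and z of sleeve_4a in the frame of gauge below 0.018 m and angle between sleeve_4a's own z axis and vertical below 0.3 rad) or (horizontal distance between sleeve_4b and gauge below 0.006 m and z of sleeve_4b in the frame of gauge below 0.05 m and angle between sleeve_4b's own z axis and vertical below 0.3 rad))), for 0.1 s.
At the end, for the whole second after the job is handed in: Each sleeve that fits is in the tray (within 72 mm of its centre both ways), each other in the pan (within 80 mm of its centre), on the floor, at rest; the cap is upright on the gauge within 7 mm of its axis and 4 mm of its foot; slides are back within 4 mm (x of sleeve_1a in the frame of tray between -0.072 and 0.072 m and y of sleeve_1a in the frame of tray between -0.072 and 0.072 m and z of each of sleeve_1a, sleeve_2b, sleeve_3b, sleeve_4a in the frame of tray below 0.024 m and linear speed of each of sleeve_1a, sleeve_1b, sleeve_2a, sleeve_2b, sleeve_3a, sleeve_3b, sleeve_4a, sleeve_4b, cap below 0.02 m/s and horizontal distance between each of sleeve_1b, sleeve_2a, sleeve_3a, sleeve_4b and pan below 0.08 m and z of each of sleeve_1b, sleeve_2a, sleeve_3a, sleeve_4b in the frame of pan below 0.024 m and x of sleeve_2b in the frame of tray between -0.072 and 0.072 m and y of sleeve_2b in the frame of tray between -0.072 and 0.072 m and x of sleeve_3b in the frame of tray between -0.072 and 0.072 m and y of sleeve_3b in the frame of tray between -0.072 and 0.072 m and x of sleeve_4a in the frame of tray between -0.072 and 0.072 m and y of sleeve_4a in the frame of tray between -0.072 and 0.072 m and horizontal distance between cap and gauge below 0.007 m and z of cap in the frame of gauge below 0.016 m and angle between cap's own z axis and vertical below 0.12 rad and value of joint each of slide_1, slide_2, slide_3, slide_4 below 0.004 m); the robot touches nothing.
It fails at once if the jar is shifted by more than 30 mm (distance of jar from where it was at the start of the episode above 0.03 m).
It fails at once if the fitting is shifted by more than 30 mm (distance of fitting from where it was at the start of the episode above 0.03 m).
It fails at once if the socket is shifted by more than 30 mm (distance of socket from where it was at the start of the episode above 0.03 m).
Of sleeve_1a, sleeve_1b, tape only 1 to 1 are there at a start; the rules pass over those that are not, and their reading is None.
Of sleeve_2a, sleeve_2b only 1 to 1 are there at a start; the rules pass over those that are not, and their reading is None.
Of sleeve_3a, sleeve_3b, wrench only 1 to 1 are there at a start; the rules pass over those that are not, and their reading is None.
Of sleeve_4a, sleeve_4b only 1 to 1 are there at a start; the rules pass over those that are not, and their reading is None.
At some moment in a run one of sleeve_1a, sleeve_1b, sleeve_2a, sleeve_2b, sleeve_3a, sleeve_3b, sleeve_4a, sleeve_4b may be knocked a few centimetres aside while the robot is not near it.
Once in a run the grip may slacken for a moment while it holds something.
It also fails if it takes over 210 s, if anything falls off the work surface, if the arm or the gripper's body presses on something with over 40 N, if the wrist force passes 120 N, or if a joint passes its speed limit or range.

### The arm

A 6-joint arm with a two-finger parallel gripper is mounted at the origin on the work surface. World frame = base frame: x ahead of the robot, y to its left, z up, the work surface at z = 0. Lengths are in m, angles in rad, forces in N, time in s.
With the tool pointing down it reaches from about 0.3 to 0.85 m from the base axis. Payload 5.4 kg.
Tool frame: the origin (TCP) lies at the very end of the fingers, on their centre line; the grasp point (between the pads) lies r.grasp_offset behind it (r.grasp_offset is the distance from the TCP to the grasp point, in m); z points along the fingers, y is the direction in which the jaws open and shut (so a half turn about z gives the same grasp; the last joint's range is limited). The gripper opens to 85 mm and grips with 20 to 120 N. Pads are 22 mm wide; open, the fingers measure 114 mm over their backs; the gripper's body (76 mm by 85 mm) begins 54 mm behind the grasp point. The pads swing forward as they close: fully open they stand 13 mm farther back than shut.
Start: joints at [1.109, 0.158, 1.597, -0, 1.386, -0.21], TCP at [0.143, 0.557, 0.231] pointing down, gripper open.
Joint ranges: [-2.91, 2.91], [-0.94, 2.29], [0.18, 2.7], [-1.29, 4.43], [0.17, 2.64], [-3, 3]. Speed limits (rad/s): [2.57, 2.57, 3.14, 3.14, 3.14, 3.14].

### API

Orientations are given as a rotation vector (axis times angle).
In Python, from plant import monitor, imaging, r gives the robot as it stands.
- The arm moves only by the tool arm_command, never from a script. Its argument "rows" is a list of rows, each an object of numbers: "tx", "ty", "tz": the shift along the world's x, y, z as a fraction of full scale; "spin": the turn about the world's z as a fraction of full scale; "hand": the closure in counts, from 0 (fully open) to 255 (shut). In form: [{"tx": .., "ty": .., "tz": .., "spin": .., "hand": ..}, ...]. A call has 1 to 20 rows; each row shifts and turns the commanded pose from where the row before left it; what a row does not reach is not made up. Full scale, the value 1, is 40 mm for a shift and 0.12 rad for a turn. A row lasts 1/8 s, in which the tool goes at most 62.5 mm and 10.7 degrees, less where a joint would pass 70% of its speed; a pose out of reach is approached as far as the arm can. A call with a number of a shift or a turn outside -1 to 1 is refused whole. A call with a gripper value outside its range is refused whole. The fingers move at their own pace and stop on an object; "squeeze" is the grip in N (left out, the last holds). Time passes only in rows, so rows that do not move let the fingers close. It gives the time, the measured TCP pose, the force and the opening at its end, in the units of the state.
- monitor.state(): the state, without advancing time (a new reading comes with each control period).
- imaging.grab_frame(name): name is "scene" or "top" or "wrist"; returns a dict with "image" (420x560x3 uint8, blue, green, red), "range_z" (420x560 float32, m along the optical axis (not along the pixel's ray), 0 where there is no reading), "intrinsics" (3x3 intrinsics, pixels), "pose" (4x4, takes a point from camera to world coordinates). Camera axes: x right, y down, z forward; pixel columns grow to the right and rows downward; lengths in m; the calibration is good to about 2 mm. A picture is of the moment at which its call begins.
- r.hand_in(): hands the job in, once; it reports no verdict.
The state is a dict: "t": time; "joints": joint angles; "qvel": joint speeds; "joint_torque": joint torques, N m; "tcp_pos": TCP position; "eef_rot": TCP orientation; "ft_force": force on the tool from outside, world axes, zero at the start; "torque": the same for the moment, N m; "finger_gap": opening from 0.0 (shut) to 1.0 (fully open).
Only numpy, scipy, OpenCV 4.12 (cv2) and the standard library are available. Lean on these libraries where they do the work, as an engineer would, in place of code of your own. Each camera call takes 0.05 s, during which the arm holds its last target.

## Working session

There is one attempt and no reset: what is moved stays moved. The work goes in short steps, Python scripts to look and compute and a tool call to move; the robot and the scene stay as the last step left them, time stands still between calls to the robot, and variables do not carry over. Pictures are saved under pics/ and viewed, and the job is handed in when it is done.

Besides the shell and the picture viewer there is one more tool, called after ">>>" by a JSON object that holds its "api" and its "payload", one argument or row to a line. arm_command: Moves the arm, as the interface text tells. Its arguments: {"type":"object","properties":{"rows":{"type":"array"},"squeeze":{"type":"number"}},"required":["rows"]}

```bash
ls; mkdir -p pics; cat > h.py <<'E'
import numpy as np, cv2
from plant import monitor, imaging, r
def grab(name,fn=None):
    f=imaging.grab_frame(name)
    if fn: cv2.imwrite('pics/'+fn,f['image'])
    return f
def cloud(f):
    z=f['range_z'].astype(float);K=f['intrinsics'];h,w=z.shape
    u,v=np.meshgrid(np.arange(w),np.arange(h))
    P=np.stack([(u-K[0,2])/K[0,0]*z,(v-K[1,2])/K[1,1]*z,z],-1)
    T=f['pose'];W=P@T[:3,:3].T+T[:3,3]
    W[z<=0]=np.nan
    return W
E
python3 - <<'E'
from h import *
s=monitor.state();print(s,r.grasp_offset)
for n in ['scene','top']:
    f=grab(n,n+'0.png');print(n,f['intrinsics'],f['pose']);np.savez('/tmp/'+n,**f)
E
```

```text
pics
{'t': 0.0, 'joints': array([ 1.10892551e+00,  1.59074109e-01,  1.59825872e+00,  5.27319560e-06,
        1.38619308e+00, -2.10090043e-01]), 'qvel': array([-0.00288731, -0.00211944,  0.00030179,  0.00013304, -0.00060531,
       -0.00032366]), 'joint_torque': array([ 1.11889813e-04, -3.96010745e+01, -3.31423116e+01, -9.11734901e-05,
        8.65666108e-03,  7.62143202e-07]), 'tcp_pos': array([0.14298457, 0.55630859, 0.23028956]), 'eef_rot': array([-3.94373196e-01, -3.11609224e+00,  2.86368173e-03]), 'ft_force': array([ 0.12908363, -0.45906257,  0.13234971]), 'torque': array([-0.00242079,  0.00273124,  0.00084015]), 'finger_gap': 0.9977539480017976} 0.0187
scene [[425.55403808   0.         278.32267563]
 [  0.         425.55403808 207.40131491]
 [  0.           0.           1.        ]] [[-6.22811918e-01  5.28750371e-01 -5.76652721e-01  1.03690111e+00]
 [ 7.82371570e-01  4.20724551e-01 -4.59222798e-01  3.56599838e-01]
 [-2.02268147e-04 -7.37166126e-01 -6.75711523e-01  5.90347286e-01]
 [ 0.00000000e+00  0.00000000e+00  0.00000000e+00  1.00000000e+00]]
top [[461.35293387   0.         283.09628487]
 [  0.         461.35293387 214.40499176]
 [  0.           0.           1.        ]] [[ 0.01229674 -0.99090617  0.13399162  0.44744379]
 [-0.99944915 -0.01631097 -0.02890237  0.02006691]
 [ 0.03082507 -0.13356241 -0.9905609   0.91363296]
 [ 0.          0.          0.          1.        ]]
```

View pics/scene0.png

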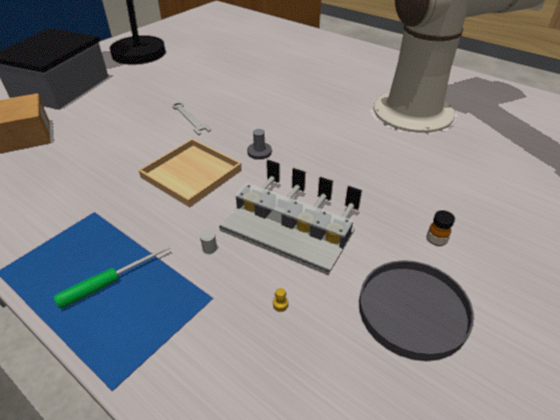

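View pics/top0.png

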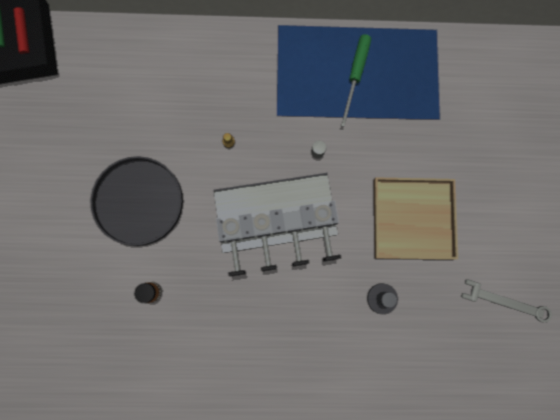

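```bash
python3 - <<'E'
from h import *
f=dict(np.load('/tmp/top.npz'));im=f['image']
c=cv2.resize(im[165:315,205:415],None,fx=3.8,fy=3.8,interpolation=cv2.INTER_CUBIC);cv2.imwrite('pics/crop0.png',c)
W=cloud(f);np.save('/tmp/W',W)
h=np.clip(W[...,2],0,.08)/.08*255
cv2.imwrite('pics/h0.png',cv2.applyColorMap(np.nan_to_num(h).astype(np.uint8),cv2.COLORMAP_JET))
g=lambda u,v:print((u,v),W[v,u].round(4))
for p in [(388,299),(383,293),(372,310),(138,200),(415,220),(148,292),(228,139),(319,150),(237,274),(268,268),(300,263),(331,258),(232,227),(262,222),(323,214),(270,195)]:g(*p)
E
```

```text
(388, 299) [ 0.4093 -0.2003  0.0566]
(383, 293) [ 0.4196 -0.1946  0.0427]
(372, 310) [ 0.3853 -0.1824  0.0021]
(138, 200) [0.5944 0.281  0.0047]
(415, 220) [ 0.5635 -0.2711  0.0042]
(148, 292) [0.4171 0.2381 0.0599]
(228, 139) [0.7117 0.1036 0.0409]
(319, 150) [ 0.6939 -0.0741  0.0394]
(237, 274) [0.4514 0.0779 0.0644]
(268, 268) [0.463  0.0217 0.0633]
(300, 263) [ 0.4729 -0.0369  0.0631]
(331, 258) [ 0.4828 -0.0939  0.0644]
(232, 227) [0.5394 0.0909 0.0452]
(262, 222) [0.5498 0.0345 0.0449]
(323, 214) [ 0.5669 -0.0813  0.0457]
(270, 195) [0.6084 0.0202 0.0087]
```

View pics/crop0.png

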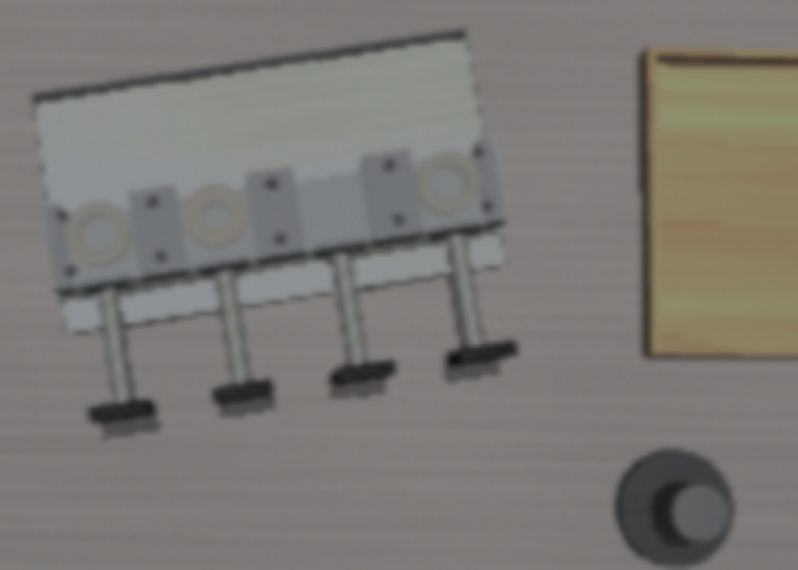

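View pics/h0.png

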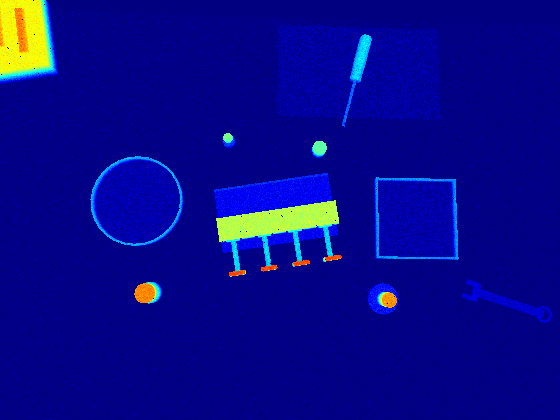

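```bash
python3 - <<'E'
from h import *
W=np.load('/tmp/W.npy');f=dict(np.load('/tmp/top.npz'))
X,Y,Z=W[...,0],W[...,1],W[...,2]
def lab(m,nm,minn=15):
    n,L,st,c=cv2.connectedComponentsWithStats(m.astype(np.uint8))
    for i in range(1,n):
        if st[i,4]>=minn:
            P=W[L==i]; mr=cv2.minAreaRect((P[:,:2]*1000).astype(np.float32)); ec,er=cv2.minEnclosingCircle((P[:,:2]*1000).astype(np.float32))
            print(nm,st[i,4],'mean',P.mean(0).round(4),'rect',np.round(mr[0],1),np.round(mr[1],1),round(mr[2],1),'circ',np.round(ec,1),round(er,1))
roi=(X>.3)&(X<.75)&(Y<.4)&(Y>-.4)
lab(roi&(Z>.052),'tall')
lab(roi&(Z>.040)&(Z<.05),'cover')
lab(roi&(Z>.033)&(Z<.045),'low')
lab(roi&(Z>.006)&(Z<.0155),'plate',60)
lab(roi&(Z>.015)&(Z<.03),'rims',60)
E
```

```text
tall 71 mean [ 0.484  -0.0974  0.0634] rect [484.2 -97.8] [ 7.8 29.2] 9.8 circ [484.7 -97.7] 14.8
tall 73 mean [ 0.4739 -0.0384  0.0636] rect [474.1 -38.9] [ 7.7 29.9] 9.2 circ [473.9 -38.9] 15.0
tall 71 mean [0.4639 0.0205 0.064 ] rect [463.9  20.2] [ 7.8 29.8] 10.2 circ [462.2  19.8] 14.9
tall 72 mean [0.4538 0.0789 0.0638] rect [453.9  78.9] [ 8.  27.9] 9.8 circ [454.2  79. ] 14.2
tall 335 mean [0.4158 0.2447 0.0592] rect [416.1 245.4] [36.  34.2] 89.4 circ [415.4 245.2] 18.3
tall 183 mean [ 0.4082 -0.2013  0.0581] rect [ 408.  -201.5] [26.7 26.5] 37.5 circ [ 408.3 -201.5] 13.9
cover 2796 mean [0.5535 0.0059 0.0445] rect [553.9   5.1] [ 44.6 230.5] 9.8 circ [553.8   5. ] 117.2
cover 16 mean [ 0.4092 -0.1905  0.0446] rect [ 408.9 -191.4] [ 5.  21.9] 86.0 circ [ 408.7 -193.8] 11.0
low 68 mean [0.7161 0.1053 0.0387] rect [716.3 105.2] [15.8 16.2] 42.8 circ [716.8 105.4] 8.8
low 156 mean [ 0.7    -0.0749  0.0372] rect [700.1 -75.4] [26.1 26.6] 89.4 circ [700.6 -75.6] 14.3
low 1803 mean [0.5534 0.0042 0.0434] rect [553.7   5.1] [ 45.1 230.4] 9.7 circ [555.6   5. ] 116.6
low 16 mean [0.
[... 1109 characters left out ...]
plate 497 mean [ 0.4088 -0.1975  0.0112] rect [ 408.2 -202.1] [58.4 58.5] 79.0 circ [ 408.2 -202.1] 29.9
rims 789 mean [0.5933 0.2859 0.0221] rect [591.4 279.4] [174.9 174.4] 55.4 circ [591.2 279.9] 88.3
rims 856 mean [ 0.5673 -0.2711  0.0206] rect [ 566.2 -268.5] [160.6 161.5] 0.0 circ [ 566.  -267.8] 111.9
rims 155 mean [ 0.5187 -0.0918  0.0262] rect [518.7 -90.3] [58.2 18.9] 3.2 circ [518.9 -94. ] 29.6
rims 158 mean [ 0.5086 -0.0327  0.0261] rect [507.5 -31.9] [58.2 19.8] 12.6 circ [507.3 -29.7] 29.8
rims 148 mean [0.4973 0.0259 0.0262] rect [497.7  25.9] [58.3 10. ] 9.8 circ [498.   24.2] 29.2
rims 164 mean [0.4883 0.0847 0.0266] rect [488.5  86.9] [59.2 19. ] 1.5 circ [488.5  84.3] 30.3
```

>>> {"api": "arm_command", "payload": {
  "rows": [
    {"tx":0.9,"ty":-0.8,"hand":0},
    {"tx":0.95,"ty":-0.9},
    {"tx":0.95,"ty":-1},
    {"tx":0.95,"ty":-1},
    {"tx":0.95,"ty":-1},
    {"tx":0.95,"ty":-1},
    {"tx":0.95,"ty":-1},
    {"ty":-1,"spin":0.5},
    {"ty":-1,"spin":0.5},
    {"ty":-1,"spin":0.5},
    {"ty":-1,"spin":0.5},
    {"ty":-1,"spin":0.5},
    {"ty":-1,"spin":0.5},
    {"ty":-1,"spin":0.5},
    {"ty":-1},
    {"ty":-1},
    {"ty":-1},
    {"ty":-1},
    {"ty":-1},
    {"ty":-0.3}
  ],
  "squeeze": 40
}}

```text
invalid input
```

>>> {"api": "arm_command", "payload": {
  "rows": [
    {"tx":0.9,"ty":-0.8,"tz":0,"spin":0,"hand":0},
    {"tx":0.95,"ty":-0.9,"tz":0,"spin":0,"hand":0},
    {"tx":0.95,"ty":-1,"tz":0,"spin":0,"hand":0},
    {"tx":0.95,"ty":-1,"tz":0,"spin":0,"hand":0},
    {"tx":0.95,"ty":-1,"tz":0,"spin":0,"hand":0},
    {"tx":0.95,"ty":-1,"tz":0,"spin":0,"hand":0},
    {"tx":0.95,"ty":-1,"tz":0,"spin":0,"hand":0},
    {"tx":0,"ty":-1,"tz":0,"spin":0.5,"hand":0},
    {"tx":0,"ty":-1,"tz":0,"spin":0.5,"hand":0},
    {"tx":0,"ty":-1,"tz":0,"spin":0.5,"hand":0},
    {"tx":0,"ty":-1,"tz":0,"spin":0.5,"hand":0},
    {"tx":0,"ty":-1,"tz":0,"spin":0.5,"hand":0},
    {"tx":0,"ty":-1,"tz":0,"spin":0.5,"hand":0},
    {"tx":0,"ty":-1,"tz":0,"spin":0.5,"hand":0},
    {"tx":0,"ty":-1,"tz":0,"spin":0,"hand":0},
    {"tx":0,"ty":-1,"tz":0,"spin":0,"hand":0},
    {"tx":0,"ty":-1,"tz":0,"spin":0,"hand":0},
    {"tx":0,"ty":-1,"tz":0,"spin":0,"hand":0},
    {"tx":0,"ty":-1,"tz":0,"spin":0,"hand":0},
    {"tx":0,"ty":-0.3,"tz":0,"spin":0,"hand":0}
  ],
  "squeeze": 40
}}

```text
t: 2.6
tcp_pos: [0.4068, -0.2046, 0.2309]
eef_rot: [0.26, -3.13, -0.001]
ft_force: [-0.1, 0.2, 0.5]
finger_gap: 1.003
```

>>> {"api": "arm_command", "payload": {
  "rows": [
    {"tx":0.04,"ty":0.07,"tz":-0.9,"spin":0,"hand":0},
    {"tx":0,"ty":0,"tz":-1,"spin":0,"hand":0},
    {"tx":0,"ty":0,"tz":-1,"spin":0,"hand":0},
    {"tx":0,"ty":0,"tz":-1,"spin":0,"hand":0},
    {"tx":0,"ty":0,"tz":-0.6,"spin":0,"hand":0},
    {"tx":0,"ty":0,"tz":-0.5,"spin":0,"hand":0},
    {"tx":0,"ty":0,"tz":0,"spin":0,"hand":0},
    {"tx":0,"ty":0,"tz":0,"spin":0,"hand":0}
  ]
}}

```text
t: 3.6
tcp_pos: [0.4094, -0.2002, 0.0321]
eef_rot: [-0.265, 3.13, -0.001]
ft_force: [0.4, 0.7, -0.3]
finger_gap: 0.997
```

```bash
python3 - <<'E'
from h import *
grab('wrist','w1.png')
E
```

```text
(no output)
```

View pics/w1.png

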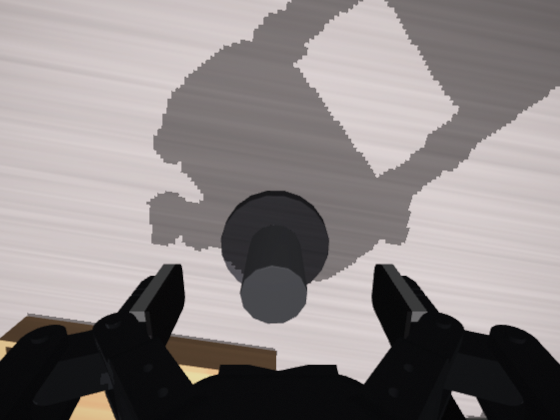

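>>> {"api": "arm_command", "payload": {
  "rows": [
    {"tx":0,"ty":0,"tz":0,"spin":0,"hand":255},
    {"tx":0,"ty":0,"tz":0,"spin":0,"hand":255},
    {"tx":0,"ty":0,"tz":0,"spin":0,"hand":255},
    {"tx":0,"ty":0,"tz":0,"spin":0,"hand":255},
    {"tx":0,"ty":0,"tz":0,"spin":0,"hand":255},
    {"tx":0,"ty":0,"tz":0,"spin":0,"hand":255}
  ]
}}

```text
t: 4.4
tcp_pos: [0.409, -0.2005, 0.0316]
eef_rot: [-0.264, 3.13, -0.0]
ft_force: [-0.7, 0.7, 6.3]
finger_gap: 0.312
```

>>> {"api": "arm_command", "payload": {
  "rows": [
    {"tx":0,"ty":0,"tz":0.4,"spin":0,"hand":255},
    {"tx":0,"ty":0,"tz":0.6,"spin":0,"hand":255},
    {"tx":0,"ty":0,"tz":0.4,"spin":0,"hand":255},
    {"tx":0,"ty":0,"tz":0,"spin":0,"hand":255},
    {"tx":-0.5,"ty":0,"tz":0,"spin":0,"hand":255},
    {"tx":-0.5,"ty":0,"tz":0,"spin":0,"hand":255},
    {"tx":-0.5,"ty":0,"tz":0,"spin":0,"hand":255},
    {"tx":-0.5,"ty":0,"tz":0,"spin":0,"hand":255},
    {"tx":0,"ty":0,"tz":-0.6,"spin":0,"hand":255},
    {"tx":0,"ty":0,"tz":-0.6,"spin":0,"hand":255},
    {"tx":0,"ty":0,"tz":-0.3,"spin":0,"hand":255},
    {"tx":0,"ty":0,"tz":0,"spin":0,"hand":255}
  ]
}}

```text
t: 5.9
tcp_pos: [0.3281, -0.1995, 0.0264]
eef_rot: [0.264, -3.129, -0.004]
ft_force: [0.5, -0.2, -1.2]
finger_gap: 0.311
```

```bash
python3 - <<'E'
from h import *
grab('scene','s2.png')
E
```

```text
(no output)
```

View pics/s2.png

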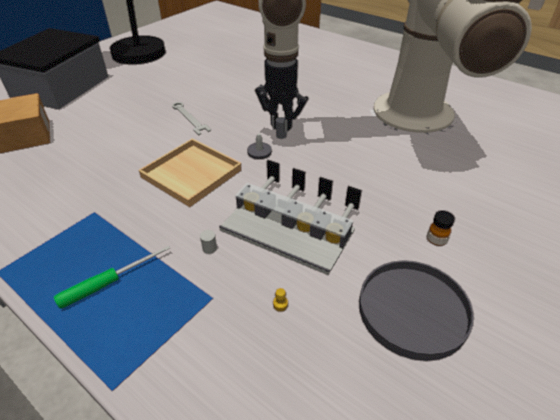

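>>> {"api": "arm_command", "payload": {
  "rows": [
    {"tx":0,"ty":0,"tz":-0.12,"spin":0,"hand":255},
    {"tx":0,"ty":0,"tz":-0.02,"spin":0,"hand":255},
    {"tx":0,"ty":0,"tz":0,"spin":0,"hand":255}
  ]
}}

```text
t: 6.32
tcp_pos: [0.329, -0.2005, 0.0219]
eef_rot: [-0.264, 3.13, -0.001]
ft_force: [-0.5, 0.7, -0.6]
finger_gap: 0.31
```

>>> {"api": "arm_command", "payload": {
  "rows": [
    {"tx":0,"ty":0,"tz":-0.05,"spin":0,"hand":255},
    {"tx":0,"ty":0,"tz":0,"spin":0,"hand":255},
    {"tx":0,"ty":0,"tz":0,"spin":0,"hand":140},
    {"tx":0,"ty":0,"tz":0,"spin":0,"hand":100},
    {"tx":0,"ty":0,"tz":0,"spin":0,"hand":80},
    {"tx":0,"ty":0,"tz":0,"spin":0,"hand":80}
  ]
}}

```text
t: 7.08
tcp_pos: [0.3289, -0.2004, 0.0197]
eef_rot: [-0.264, 3.13, -0.0]
ft_force: [0.4, 0.9, -0.5]
finger_gap: 0.691
```

>>> {"api": "arm_command", "payload": {
  "rows": [
    {"tx":0,"ty":0,"tz":0.5,"spin":0,"hand":80},
    {"tx":0,"ty":0,"tz":1,"spin":0,"hand":80},
    {"tx":0,"ty":0,"tz":1,"spin":0,"hand":80},
    {"tx":0.3,"ty":1,"tz":0,"spin":0,"hand":255},
    {"tx":0.3,"ty":1,"tz":0,"spin":0,"hand":255},
    {"tx":0.3,"ty":1,"tz":0,"spin":0,"hand":255},
    {"tx":0.3,"ty":1,"tz":0,"spin":0,"hand":255},
    {"tx":0.3,"ty":1,"tz":0,"spin":0,"hand":255},
    {"tx":0.3,"ty":1,"tz":0,"spin":0,"hand":255},
    {"tx":0.3,"ty":0.8,"tz":-0.6,"spin":0,"hand":255},
    {"tx":0.2,"ty":0,"tz":-0.8,"spin":0,"hand":255},
    {"tx":0,"ty":0,"tz":-0.7,"spin":0,"hand":255},
    {"tx":0,"ty":0,"tz":0,"spin":0,"hand":255}
  ]
}}

```text
t: 8.7
tcp_pos: [0.4186, 0.072, 0.0338]
eef_rot: [0.264, -3.125, -0.002]
ft_force: [0.4, -0.8, -0.2]
finger_gap: 0.002
```

```bash
python3 - <<'E'
from h import *
grab('scene','s3.png')
f=grab('top','t3.png');W=cloud(f)
m=(abs(W[...,0]-.33)<.05)&(abs(W[...,1]+.2)<.04)&(W[...,2]>.035)&(W[...,2]<.06);print(W[m].mean(0),m.sum())
E
```

```text
[ 0.32851002 -0.19921677  0.04559548] 201
```

View pics/s3.png

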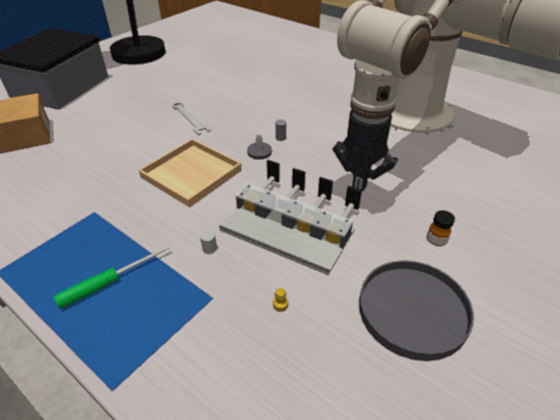

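View pics/t3.png

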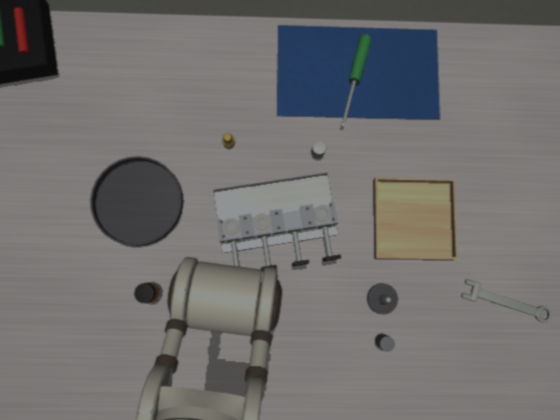

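>>> {"api": "arm_command", "payload": {
  "rows": [
    {"tx":0.26,"ty":0.055,"tz":0,"spin":0,"hand":255},
    {"tx":0.26,"ty":0.055,"tz":0,"spin":0,"hand":255},
    {"tx":0.26,"ty":0.045,"tz":0,"spin":0,"hand":255},
    {"tx":0.26,"ty":0.045,"tz":0,"spin":0,"hand":255},
    {"tx":0.26,"ty":0.045,"tz":0,"spin":0,"hand":255},
    {"tx":0.2,"ty":0.035,"tz":0,"spin":0,"hand":255},
    {"tx":0.15,"ty":0.025,"tz":0,"spin":0,"hand":255},
    {"tx":0,"ty":0,"tz":0,"spin":0,"hand":255}
  ]
}}

```text
t: 9.8
tcp_pos: [0.4862, 0.0839, 0.0354]
eef_rot: [0.264, -3.127, -0.0]
ft_force: [-7.2, -1.9, 4.9]
finger_gap: -0.002
```

```bash
python3 - <<'E'
from h import *
f=grab('scene');cv2.imwrite('pics/s4.png',cv2.resize(f['image'][140:280,210:400],None,fx=4,fy=4))
E
```

```text
(no output)
```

View pics/s4.png

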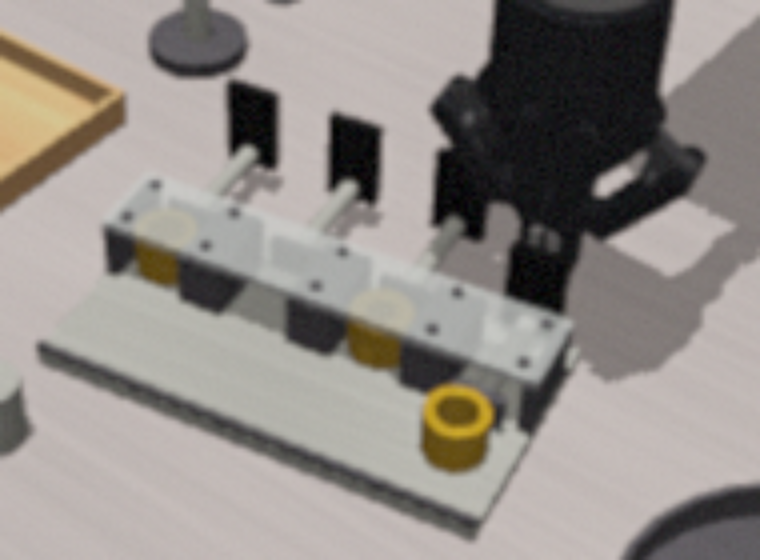

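>>> {"api": "arm_command", "payload": {
  "rows": [
    {"tx":0.1,"ty":0.017,"tz":0,"spin":0,"hand":255},
    {"tx":0.05,"ty":0.01,"tz":0,"spin":0,"hand":255},
    {"tx":0,"ty":0,"tz":0,"spin":0,"hand":255},
    {"tx":0,"ty":0,"tz":0,"spin":0,"hand":255}
  ]
}}

```text
t: 10.35
tcp_pos: [0.4917, 0.0849, 0.0353]
eef_rot: [0.264, -3.126, 0.0]
ft_force: [-7.2, -1.6, 5.1]
finger_gap: 0.004
```

```bash
cat >> h.py <<'E'
O=np.array([.5756,.0088]);R=np.array([[.9856,-.169],[.169,.9856]])
def fix(p): return R.T@(np.array(p)[:2]-O)
def wor(p): return R@np.array(p)+O
def sleeves(f):
    W=cloud(f);F=(W[...,:2]-O)@R
    m=(W[...,2]>.026)&(W[...,2]<.042)&(F[...,0]>6)&0
    m=(W[...,2]>.024)&(W[...,2]<.045)&(F[...,0]>.008)&(F[...,0]<.09)&(abs(F[...,1])<.15)
    n,L,st,c=cv2.connectedComponentsWithStats(m.astype(np.uint8))
    for i in range(1,n):
        if st[i,4]>15:
            P=W[L==i];ec,er=cv2.minEnclosingCircle((P[:,:2]*1000).astype(np.float32))
            print('sleeve',st[i,4],np.round(ec,1),round(er,1),'z',P[:,2].mean().round(4),'fix',(fix(np.array(ec)/1000)*1000).round(1))
E
python3 - <<'E'
from h import *
f=grab('top','t5.png');sleeves(f);print(fix(monitor.state()['tcp_pos'])*1000)
f=grab('scene');sleeves(f)
E
```

```text
sleeve 113 [589.2 100.1] 15.9 z 0.0345 fix [28.9 87.7]
[-69.88250267  89.1761367 ]
sleeve 255 [585.2 103.2] 20.8 z 0.0318 fix [25.4 91.4]
```

>>> {"api": "arm_command", "payload": {
  "rows": [
    {"tx":0.08,"ty":0.014,"tz":0,"spin":0,"hand":255},
    {"tx":0,"ty":0,"tz":0,"spin":0,"hand":255},
    {"tx":0,"ty":0,"tz":0,"spin":0,"hand":255},
    {"tx":-0.3,"ty":-0.05,"tz":0,"spin":0,"hand":255},
    {"tx":-0.4,"ty":-0.07,"tz":0,"spin":0,"hand":255},
    {"tx":-0.4,"ty":-0.07,"tz":0,"spin":0,"hand":255},
    {"tx":-0.4,"ty":-0.07,"tz":0,"spin":0,"hand":255},
    {"tx":-0.3,"ty":-0.05,"tz":0,"spin":0,"hand":255},
    {"tx":0,"ty":0,"tz":1,"spin":0,"hand":100},
    {"tx":0,"ty":0,"tz":1,"spin":0,"hand":60},
    {"tx":0,"ty":0,"tz":0.5,"spin":0,"hand":60}
  ]
}}

```text
t: 11.82
tcp_pos: [0.4262, 0.073, 0.1386]
eef_rot: [-0.263, 3.125, -0.001]
ft_force: [0.1, -0.8, 0.1]
finger_gap: 0.635
```

```bash
python3 - <<'E'
from h import *
f=grab('top','t6.png');sleeves(f);print(monitor.state()['tcp_pos']*1000)
f=grab('scene','s6.png');sleeves(f)
E
```

```text
sleeve 145 [591.5 100.4] 15.7 z 0.0343 fix [31.1 87.6]
[427.43964448  72.89938214 140.48332581]
sleeve 220 [591.9 100.1] 17.5 z 0.0323 fix [31.5 87.3]
```

View pics/s6.png

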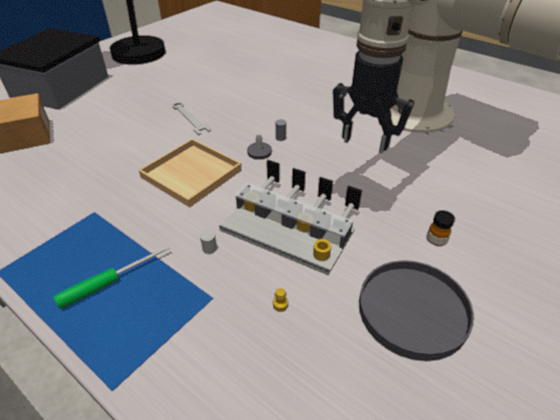

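>>> {"api": "arm_command", "payload": {
  "rows": [
    {"tx":0.82,"ty":0.137,"tz":0,"spin":0,"hand":60},
    {"tx":0.82,"ty":0.137,"tz":0,"spin":0,"hand":60},
    {"tx":0.82,"ty":0.137,"tz":0,"spin":0,"hand":60},
    {"tx":0.82,"ty":0.137,"tz":0,"spin":0,"hand":60},
    {"tx":0.82,"ty":0.137,"tz":0,"spin":0,"hand":60},
    {"tx":0,"ty":0,"tz":-0.6,"spin":0,"hand":60},
    {"tx":0,"ty":0,"tz":-0.9,"spin":0,"hand":60},
    {"tx":0,"ty":0,"tz":-0.6,"spin":0,"hand":60},
    {"tx":0,"ty":0,"tz":-0.4,"spin":0,"hand":60},
    {"tx":0,"ty":0,"tz":0,"spin":0,"hand":60}
  ]
}}

```text
t: 13.18
tcp_pos: [0.5868, 0.1005, 0.0338]
eef_rot: [0.264, -3.127, -0.001]
ft_force: [0.8, -0.5, 0.2]
finger_gap: 0.767
```

>>> {"api": "arm_command", "payload": {
  "rows": [
    {"tx":0.1,"ty":0,"tz":-0.3,"spin":0,"hand":60},
    {"tx":0,"ty":0,"tz":-0.15,"spin":0,"hand":60},
    {"tx":0,"ty":0,"tz":0,"spin":0,"hand":60},
    {"tx":0,"ty":0,"tz":0,"spin":0,"hand":60}
  ]
}}

```text
t: 13.68
tcp_pos: [0.5924, 0.1005, 0.0181]
eef_rot: [-0.264, 3.13, -0.0]
ft_force: [0.2, 0.4, 0.5]
finger_gap: 0.768
```

```bash
python3 - <<'E'
from h import *
grab('wrist','w7.png')
E
```

```text
(no output)
```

View pics/w7.png

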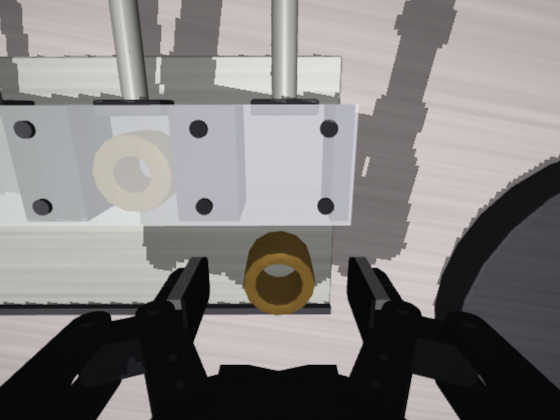

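>>> {"api": "arm_command", "payload": {
  "rows": [
    {"tx":0,"ty":0,"tz":-0.08,"spin":0,"hand":120},
    {"tx":0,"ty":0,"tz":0,"spin":0,"hand":200},
    {"tx":0,"ty":0,"tz":0,"spin":0,"hand":255},
    {"tx":0,"ty":0,"tz":0,"spin":0,"hand":255},
    {"tx":0,"ty":0,"tz":0,"spin":0,"hand":255}
  ]
}}

```text
t: 14.35
tcp_pos: [0.592, 0.1005, 0.0144]
eef_rot: [0.264, -3.13, -0.0]
ft_force: [-0.5, -0.7, -0.3]
finger_gap: 0.352
```

>>> {"api": "arm_command", "payload": {
  "rows": [
    {"tx":0,"ty":0,"tz":0.5,"spin":0,"hand":255},
    {"tx":0,"ty":0,"tz":1,"spin":0,"hand":255},
    {"tx":0,"ty":0,"tz":1,"spin":0,"hand":255},
    {"tx":-0.5,"ty":-0.8,"tz":0.25,"spin":0,"hand":255},
    {"tx":-0.58,"ty":-0.95,"tz":0,"spin":0,"hand":255},
    {"tx":-0.58,"ty":-0.95,"tz":0,"spin":0,"hand":255},
    {"tx":-0.58,"ty":-0.95,"tz":0,"spin":0,"hand":255},
    {"tx":-0.58,"ty":-0.95,"tz":0,"spin":0,"hand":255},
    {"tx":-0.58,"ty":-0.95,"tz":0,"spin":0,"hand":255},
    {"tx":-0.58,"ty":-0.95,"tz":0,"spin":0,"hand":255},
    {"tx":-0.4,"ty":-0.7,"tz":0,"spin":0,"hand":255},
    {"tx":-0.22,"ty":-0.3,"tz":-0.3,"spin":0,"hand":255},
    {"tx":0,"ty":0,"tz":-0.4,"spin":0,"hand":255},
    {"tx":0,"ty":0,"tz":0,"spin":0,"hand":255},
    {"tx":0,"ty":0,"tz":0,"spin":0,"hand":255}
  ]
}}

```text
t: 16.23
tcp_pos: [0.4084, -0.1986, 0.0962]
eef_rot: [0.266, -3.13, -0.001]
ft_force: [0.2, -0.5, -2.0]
finger_gap: 0.351
```

```bash
python3 - <<'E'
from h import *
f=grab('wrist','w8.png')
f=grab('scene');cv2.imwrite('pics/s8.png',cv2.resize(f['image'][70:210,180:370],None,fx=4,fy=4))
E
```

```text
(no output)
```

View pics/w8.png

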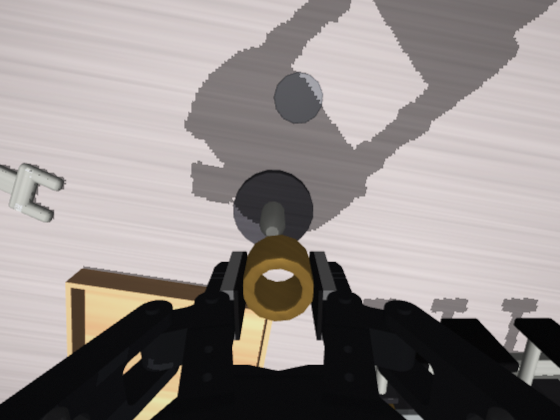

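View pics/s8.png

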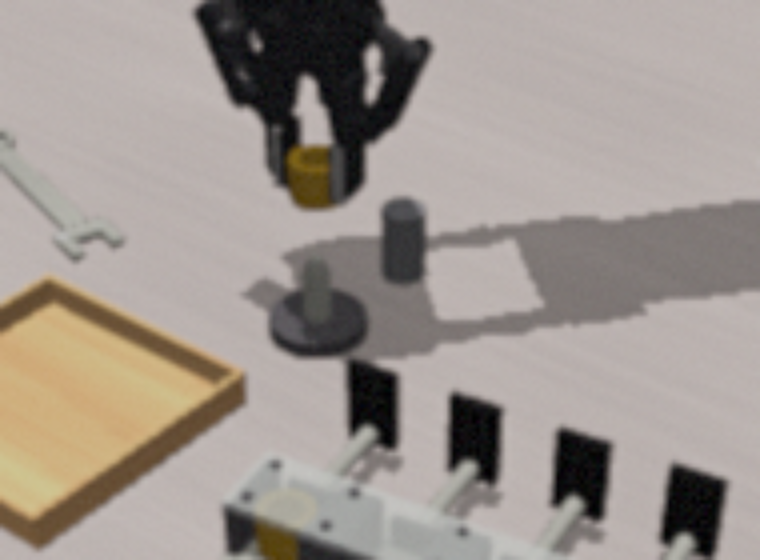

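>>> {"api": "arm_command", "payload": {
  "rows": [
    {"tx":0,"ty":-0.075,"tz":-0.4,"spin":0,"hand":255},
    {"tx":0,"ty":0,"tz":-0.5,"spin":0,"hand":255},
    {"tx":0,"ty":0,"tz":-0.3,"spin":0,"hand":255},
    {"tx":0,"ty":0,"tz":0,"spin":0,"hand":255}
  ]
}}

```text
t: 16.82
tcp_pos: [0.4073, -0.2018, 0.0472]
eef_rot: [0.264, -3.129, -0.003]
ft_force: [-0.3, -0.1, -0.8]
finger_gap: 0.351
```

>>> {"api": "arm_command", "payload": {
  "rows": [
    {"tx":0.02,"ty":0,"tz":-0.2,"spin":0,"hand":255},
    {"tx":0,"ty":0,"tz":-0.2,"spin":0,"hand":255},
    {"tx":0,"ty":0,"tz":0,"spin":0,"hand":255}
  ]
}}

```text
t: 17.2
tcp_pos: [0.4085, -0.2021, 0.0319]
eef_rot: [0.264, -3.13, -0.002]
ft_force: [1.1, 0.6, -1.1]
finger_gap: 0.356
```

It fits so far; continue to the foot and release.

>>> {"api": "arm_command", "payload": {
  "rows": [
    {"tx":0,"ty":0,"tz":-0.25,"spin":0,"hand":255},
    {"tx":0,"ty":0,"tz":-0.08,"spin":0,"hand":255},
    {"tx":0,"ty":0,"tz":0,"spin":0,"hand":255},
    {"tx":0,"ty":0,"tz":0,"spin":0,"hand":120},
    {"tx":0,"ty":0,"tz":0,"spin":0,"hand":100},
    {"tx":0,"ty":0,"tz":0,"spin":0,"hand":100},
    {"tx":0,"ty":0,"tz":0,"spin":0,"hand":100}
  ]
}}

```text
t: 18.08
tcp_pos: [0.409, -0.2026, 0.0194]
eef_rot: [-0.264, 3.13, -0.0]
ft_force: [0.4, 0.0, 0.9]
finger_gap: 0.606
```

```bash
python3 - <<'E'
from h import *
f=grab('wrist','w9.png')
f=grab('scene');cv2.imwrite('pics/s9.png',cv2.resize(f['image'][70:210,180:370],None,fx=4,fy=4))
E
```

```text
(no output)
```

View pics/w9.png

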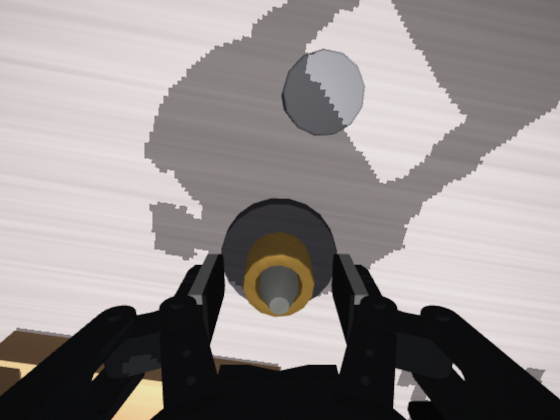

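View pics/s9.png

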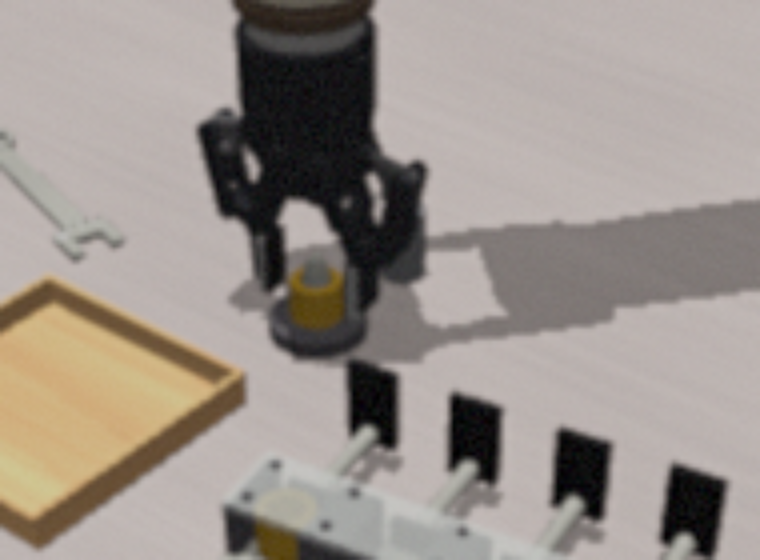

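>>> {"api": "arm_command", "payload": {
  "rows": [
    {"tx":0,"ty":0,"tz":-0.04,"spin":0,"hand":200},
    {"tx":0,"ty":0,"tz":0,"spin":0,"hand":255},
    {"tx":0,"ty":0,"tz":0,"spin":0,"hand":255},
    {"tx":0,"ty":0,"tz":0,"spin":0,"hand":255},
    {"tx":0,"ty":0,"tz":0.4,"spin":0,"hand":255},
    {"tx":0,"ty":0,"tz":0.8,"spin":0,"hand":255},
    {"tx":0,"ty":0,"tz":0.5,"spin":0,"hand":255},
    {"tx":0,"ty":0,"tz":0,"spin":0,"hand":255},
    {"tx":0.7,"ty":-0.41,"tz":0,"spin":0,"hand":255},
    {"tx":0.7,"ty":-0.41,"tz":0,"spin":0,"hand":255},
    {"tx":0.7,"ty":-0.41,"tz":0,"spin":0,"hand":255},
    {"tx":0.7,"ty":-0.41,"tz":0,"spin":0,"hand":255},
    {"tx":0,"ty":0,"tz":-0.5,"spin":0,"hand":255},
    {"tx":0,"ty":0,"tz":-0.6,"spin":0,"hand":255},
    {"tx":0,"ty":0,"tz":-0.4,"spin":0,"hand":255},
    {"tx":0,"ty":0,"tz":0,"spin":0,"hand":255}
  ]
}}

```text
t: 20.18
tcp_pos: [0.5189, -0.2665, 0.0233]
eef_rot: [0.264, -3.127, -0.005]
ft_force: [-0.7, 0.5, 0.3]
finger_gap: 0.347
```

>>> {"api": "arm_command", "payload": {
  "rows": [
    {"tx":0,"ty":0,"tz":-0.2,"spin":0,"hand":255},
    {"tx":0,"ty":0,"tz":-0.06,"spin":0,"hand":255},
    {"tx":0,"ty":0,"tz":0,"spin":0,"hand":255},
    {"tx":0,"ty":0,"tz":0,"spin":0,"hand":255}
  ]
}}

```text
t: 20.68
tcp_pos: [0.5212, -0.2683, 0.0157]
eef_rot: [-0.264, 3.13, -0.001]
ft_force: [-0.0, -0.6, 0.1]
finger_gap: 0.351
```

>>> {"api": "arm_command", "payload": {
  "rows": [
    {"tx":0,"ty":0,"tz":-0.12,"spin":0,"hand":255},
    {"tx":0,"ty":0,"tz":0,"spin":0,"hand":255},
    {"tx":0,"ty":0,"tz":0,"spin":0,"hand":255}
  ]
}}

```text
t: 21.05
tcp_pos: [0.5208, -0.2681, 0.0104]
eef_rot: [0.264, -3.13, -0.0]
ft_force: [0.4, -0.2, -0.4]
finger_gap: 0.351
```

>>> {"api": "arm_command", "payload": {
  "rows": [
    {"tx":0,"ty":0,"tz":0,"spin":0,"hand":140},
    {"tx":0,"ty":0,"tz":0,"spin":0,"hand":110},
    {"tx":0,"ty":0,"tz":0,"spin":0,"hand":100},
    {"tx":0,"ty":0,"tz":0,"spin":0,"hand":100},
    {"tx":0,"ty":0,"tz":0.4,"spin":0,"hand":100},
    {"tx":0,"ty":0,"tz":0.8,"spin":0,"hand":100},
    {"tx":0,"ty":0,"tz":1,"spin":0,"hand":100},
    {"tx":0,"ty":0,"tz":0.7,"spin":0,"hand":100},
    {"tx":-0.28,"ty":0.88,"tz":0,"spin":0,"hand":255},
    {"tx":-0.28,"ty":0.88,"tz":0,"spin":0,"hand":255},
    {"tx":-0.28,"ty":0.88,"tz":0,"spin":0,"hand":255},
    {"tx":-0.28,"ty":0.88,"tz":0,"spin":0,"hand":255},
    {"tx":-0.28,"ty":0.88,"tz":0,"spin":0,"hand":255},
    {"tx":-0.28,"ty":0.88,"tz":0,"spin":0,"hand":255},
    {"tx":-0.28,"ty":0.88,"tz":0,"spin":0,"hand":255},
    {"tx":-0.28,"ty":0.88,"tz":0,"spin":0,"hand":255},
    {"tx":0,"ty":0,"tz":-0.4,"spin":0,"hand":255},
    {"tx":0,"ty":0,"tz":0,"spin":0,"hand":255}
  ]
}}

```text
t: 23.3
tcp_pos: [0.4306, 0.0133, 0.1098]
eef_rot: [0.264, -3.129, -0.0]
ft_force: [1.4, 0.9, -0.1]
finger_gap: -0.001
```

```bash
python3 - <<'E'
from h import *
grab('top','t10.png');grab('scene','s10.png');print(fix(monitor.state()['tcp_pos'])*1000)
E
```

```text
[-141.27419101   28.17242877]
```

View pics/s10.png

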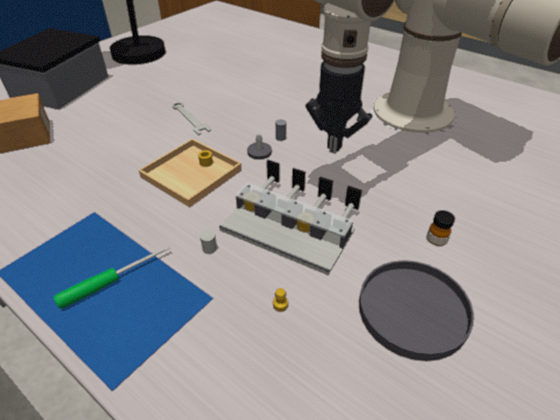

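>>> {"api": "arm_command", "payload": {
  "rows": [
    {"tx":0,"ty":0.03,"tz":-0.9,"spin":0,"hand":255},
    {"tx":0,"ty":0,"tz":-0.95,"spin":0,"hand":255},
    {"tx":0,"ty":0,"tz":0,"spin":0,"hand":255},
    {"tx":0.26,"ty":0.045,"tz":0,"spin":0,"hand":255},
    {"tx":0.26,"ty":0.045,"tz":0,"spin":0,"hand":255},
    {"tx":0.26,"ty":0.045,"tz":0,"spin":0,"hand":255},
    {"tx":0.26,"ty":0.045,"tz":0,"spin":0,"hand":255},
    {"tx":0.26,"ty":0.045,"tz":0,"spin":0,"hand":255},
    {"tx":0.2,"ty":0.035,"tz":0,"spin":0,"hand":255},
    {"tx":0.15,"ty":0.025,"tz":0,"spin":0,"hand":255},
    {"tx":0.15,"ty":0.025,"tz":0,"spin":0,"hand":255},
    {"tx":0.06,"ty":0.01,"tz":0,"spin":0,"hand":255},
    {"tx":0,"ty":0,"tz":0,"spin":0,"hand":255},
    {"tx":0,"ty":0,"tz":0,"spin":0,"hand":255}
  ]
}}

```text
t: 25.15
tcp_pos: [0.5041, 0.0274, 0.0366]
eef_rot: [0.265, -3.125, 0.0]
ft_force: [-11.6, -3.3, 7.5]
finger_gap: 0.003
```

```bash
python3 - <<'E'
from h import *
f=grab('top');print(fix(monitor.state()['tcp_pos'])*1000);sleeves(f)
f=grab('scene');sleeves(f)
E
```

```text
[-67.28913305  30.38275938]
sleeve 66 [606.1  47.2] 13.8 z 0.0349 fix [36.5 32.7]
sleeve 261 [597.4  44.9] 21.8 z 0.0326 fix [27.6 31.9]
```

>>> {"api": "arm_command", "payload": {
  "rows": [
    {"tx":-0.3,"ty":-0.05,"tz":0,"spin":0,"hand":255},
    {"tx":-0.4,"ty":-0.07,"tz":0,"spin":0,"hand":255},
    {"tx":-0.4,"ty":-0.07,"tz":0,"spin":0,"hand":255},
    {"tx":-0.4,"ty":-0.07,"tz":0,"spin":0,"hand":255},
    {"tx":-0.4,"ty":-0.07,"tz":0,"spin":0,"hand":255},
    {"tx":0,"ty":0,"tz":1,"spin":0,"hand":100},
    {"tx":0,"ty":0,"tz":1,"spin":0,"hand":60},
    {"tx":0,"ty":0,"tz":0.5,"spin":0,"hand":60},
    {"tx":0,"ty":0,"tz":0,"spin":0,"hand":60}
  ]
}}

```text
t: 26.38
tcp_pos: [0.4321, 0.0141, 0.1387]
eef_rot: [-0.264, 3.125, -0.002]
ft_force: [0.4, -0.2, 0.2]
finger_gap: 0.765
```

```bash
python3 - <<'E'
from h import *
f=grab('top','t11.png');sleeves(f)
f=grab('scene','s11.png');sleeves(f)
E
```

```text
sleeve 187 [600.4  48.7] 15.9 z 0.0345 fix [31.1 35.2]
sleeve 238 [601.3  49.3] 16.1 z 0.0325 fix [32.2 35.6]
```

View pics/s11.png

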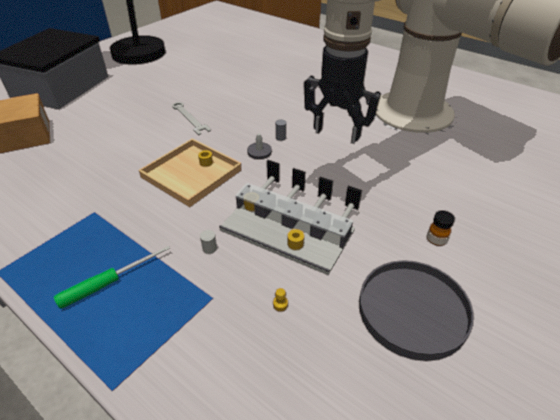

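>>> {"api": "arm_command", "payload": {
  "rows": [
    {"tx":0.84,"ty":0.173,"tz":0,"spin":0,"hand":60},
    {"tx":0.84,"ty":0.173,"tz":0,"spin":0,"hand":60},
    {"tx":0.84,"ty":0.173,"tz":0,"spin":0,"hand":60},
    {"tx":0.84,"ty":0.173,"tz":0,"spin":0,"hand":60},
    {"tx":0.84,"ty":0.173,"tz":0,"spin":0,"hand":60},
    {"tx":0,"ty":0,"tz":-0.6,"spin":0,"hand":60},
    {"tx":0,"ty":0,"tz":-0.9,"spin":0,"hand":60},
    {"tx":0,"ty":0,"tz":-0.6,"spin":0,"hand":60},
    {"tx":0,"ty":0,"tz":-0.4,"spin":0,"hand":60},
    {"tx":0,"ty":0,"tz":0,"spin":0,"hand":60},
    {"tx":0,"ty":0,"tz":0,"spin":0,"hand":60}
  ]
}}

```text
t: 27.85
tcp_pos: [0.5984, 0.0488, 0.0373]
eef_rot: [-0.264, 3.129, -0.0]
ft_force: [-1.1, 0.1, -0.3]
finger_gap: 0.762
```

>>> {"api": "arm_command", "payload": {
  "rows": [
    {"tx":0.05,"ty":0,"tz":-0.35,"spin":0,"hand":60},
    {"tx":0,"ty":0,"tz":-0.18,"spin":0,"hand":60},
    {"tx":0,"ty":0,"tz":0,"spin":0,"hand":60},
    {"tx":0,"ty":0,"tz":0,"spin":0,"hand":60}
  ]
}}

```text
t: 28.35
tcp_pos: [0.5998, 0.0489, 0.0154]
eef_rot: [-0.264, 3.13, -0.0]
ft_force: [-0.5, 1.1, 0.3]
finger_gap: 0.762
```

```bash
python3 - <<'E'
from h import *
grab('wrist','w12.png')
E
```

```text
(no output)
```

View pics/w12.png

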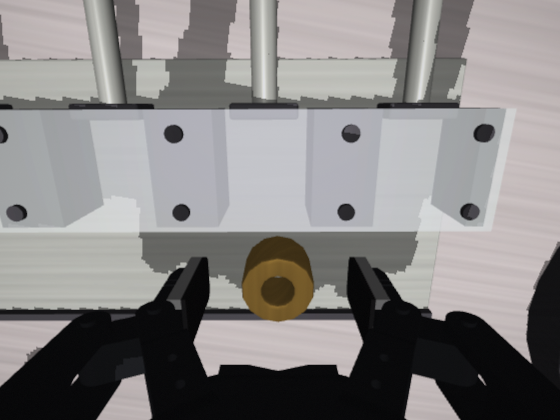

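>>> {"api": "arm_command", "payload": {
  "rows": [
    {"tx":0,"ty":0,"tz":0,"spin":0,"hand":150},
    {"tx":0,"ty":0,"tz":0,"spin":0,"hand":220},
    {"tx":0,"ty":0,"tz":0,"spin":0,"hand":255},
    {"tx":0,"ty":0,"tz":0,"spin":0,"hand":255},
    {"tx":0,"ty":0,"tz":0.5,"spin":0,"hand":255},
    {"tx":0,"ty":0,"tz":1,"spin":0,"hand":255},
    {"tx":0,"ty":0,"tz":1,"spin":0,"hand":255},
    {"tx":-0.62,"ty":-0.81,"tz":0.25,"spin":0,"hand":255},
    {"tx":-0.62,"ty":-0.81,"tz":0,"spin":0,"hand":255},
    {"tx":-0.62,"ty":-0.81,"tz":0,"spin":0,"hand":255},
    {"tx":-0.62,"ty":-0.81,"tz":0,"spin":0,"hand":255},
    {"tx":-0.62,"ty":-0.81,"tz":0,"spin":0,"hand":255},
    {"tx":-0.62,"ty":-0.81,"tz":0,"spin":0,"hand":255},
    {"tx":-0.62,"ty":-0.81,"tz":0,"spin":0,"hand":255},
    {"tx":-0.45,"ty":-0.6,"tz":0,"spin":0,"hand":255},
    {"tx":0,"ty":0,"tz":-0.5,"spin":0,"hand":255},
    {"tx":0,"ty":0,"tz":-0.5,"spin":0,"hand":255},
    {"tx":0,"ty":0,"tz":0,"spin":0,"hand":255},
    {"tx":0,"ty":0,"tz":0,"spin":0,"hand":255}
  ]
}}

```text
t: 30.78
tcp_pos: [0.4086, -0.2023, 0.0865]
eef_rot: [-0.264, 3.129, -0.002]
ft_force: [0.6, -0.0, -0.4]
finger_gap: 0.355
```

Descend to just above contact (TCP ≈ 0.052).

>>> {"api": "arm_command", "payload": {
  "rows": [
    {"tx":0,"ty":0,"tz":-0.4,"spin":0,"hand":255},
    {"tx":0,"ty":0,"tz":-0.4,"spin":0,"hand":255},
    {"tx":0,"ty":0,"tz":0,"spin":0,"hand":255},
    {"tx":0,"ty":0,"tz":0,"spin":0,"hand":255}
  ]
}}

```text
t: 31.28
tcp_pos: [0.4078, -0.2016, 0.053]
eef_rot: [0.264, -3.13, -0.001]
ft_force: [-0.0, -0.0, -0.6]
finger_gap: 0.348
```

```bash
python3 - <<'E'
from h import *
f=grab('wrist','w13.png')
f=grab('scene');cv2.imwrite('pics/s13.png',cv2.resize(f['image'][70:210,180:370],None,fx=4,fy=4))
E
```

```text
(no output)
```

View pics/w13.png

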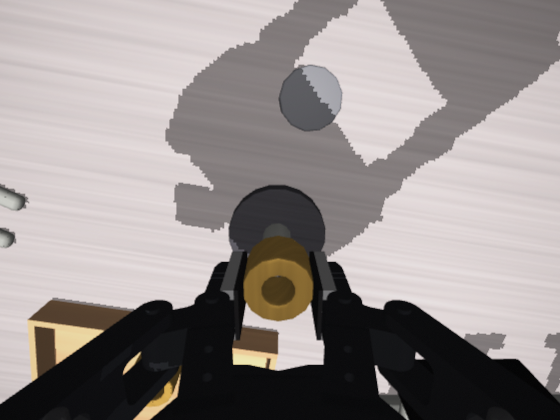

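View pics/s13.png

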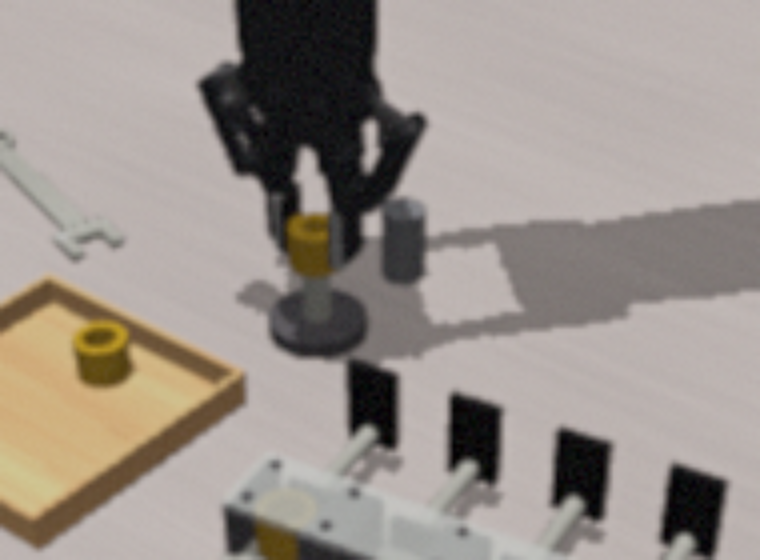

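>>> {"api": "arm_command", "payload": {
  "rows": [
    {"tx":0.01,"ty":0,"tz":-0.06,"spin":0,"hand":255},
    {"tx":0,"ty":0,"tz":0,"spin":0,"hand":255},
    {"tx":0,"ty":0,"tz":0,"spin":0,"hand":255}
  ]
}}

```text
t: 31.75
tcp_pos: [0.4084, -0.202, 0.0509]
eef_rot: [0.264, -3.13, 0.0]
ft_force: [-0.6, -0.7, -1.0]
finger_gap: 0.349
```

>>> {"api": "arm_command", "payload": {
  "rows": [
    {"tx":0,"ty":0,"tz":-0.06,"spin":0,"hand":255},
    {"tx":0,"ty":0,"tz":-0.04,"spin":0,"hand":255},
    {"tx":0,"ty":0,"tz":0,"spin":0,"hand":255},
    {"tx":0,"ty":0,"tz":0,"spin":0,"hand":255}
  ]
}}

```text
t: 32.25
tcp_pos: [0.4082, -0.2024, 0.0482]
eef_rot: [0.265, -3.129, 0.001]
ft_force: [-6.7, 1.6, 14.6]
finger_gap: 0.345
```

>>> {"api": "arm_command", "payload": {
  "rows": [
    {"tx":0,"ty":0,"tz":0.5,"spin":0,"hand":255},
    {"tx":0,"ty":0,"tz":0.9,"spin":0,"hand":255},
    {"tx":0,"ty":0,"tz":0.5,"spin":0,"hand":255},
    {"tx":0.3,"ty":0.8,"tz":0,"spin":0,"hand":255},
    {"tx":0.36,"ty":0.94,"tz":0,"spin":0,"hand":255},
    {"tx":0.36,"ty":0.94,"tz":0,"spin":0,"hand":255},
    {"tx":0.36,"ty":0.94,"tz":0,"spin":0,"hand":255},
    {"tx":0.36,"ty":0.94,"tz":0,"spin":0,"hand":255},
    {"tx":0.36,"ty":0.94,"tz":0,"spin":0,"hand":255},
    {"tx":0.36,"ty":0.94,"tz":0,"spin":0,"hand":255},
    {"tx":0.36,"ty":0.94,"tz":0,"spin":0,"hand":255},
    {"tx":0.36,"ty":0.94,"tz":0,"spin":0,"hand":255},
    {"tx":0.36,"ty":0.94,"tz":0,"spin":0,"hand":255},
    {"tx":0.36,"ty":0.94,"tz":0,"spin":0,"hand":255},
    {"tx":0.36,"ty":0.94,"tz":0,"spin":0,"hand":255},
    {"tx":0.36,"ty":0.94,"tz":0,"spin":0,"hand":255},
    {"tx":0,"ty":0,"tz":0,"spin":0,"hand":255},
    {"tx":0,"ty":0,"tz":0,"spin":0,"hand":255}
  ]
}}

```text
t: 34.5
tcp_pos: [0.5928, 0.281, 0.1223]
eef_rot: [0.264, -3.129, 0.001]
ft_force: [0.4, -0.5, -1.0]
finger_gap: 0.35
```

```bash
python3 - <<'E'
from h import *
f=grab('scene','s14.png')
E
```

```text
(no output)
```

View pics/s14.png

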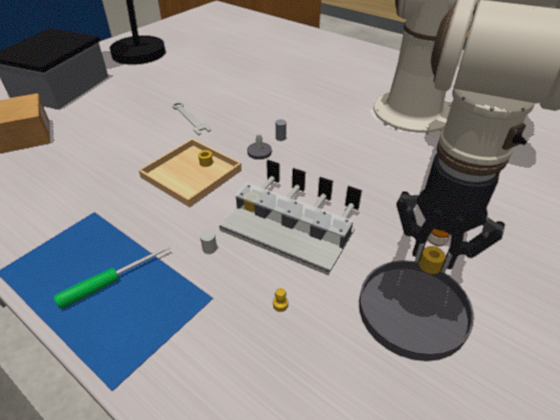

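>>> {"api": "arm_command", "payload": {
  "rows": [
    {"tx":0,"ty":0,"tz":-0.7,"spin":0,"hand":255},
    {"tx":0,"ty":0,"tz":-0.9,"spin":0,"hand":255},
    {"tx":0,"ty":0,"tz":-0.7,"spin":0,"hand":255},
    {"tx":0,"ty":0,"tz":-0.4,"spin":0,"hand":255},
    {"tx":0,"ty":0,"tz":0,"spin":0,"hand":255},
    {"tx":0,"ty":0,"tz":0,"spin":0,"hand":255}
  ]
}}

```text
t: 35.3
tcp_pos: [0.5944, 0.2813, 0.0165]
eef_rot: [-0.263, 3.128, 0.001]
ft_force: [0.2, 0.7, 0.8]
finger_gap: 0.344
```

>>> {"api": "arm_command", "payload": {
  "rows": [
    {"tx":0,"ty":0,"tz":-0.18,"spin":0,"hand":255},
    {"tx":0,"ty":0,"tz":0,"spin":0,"hand":255},
    {"tx":0,"ty":0,"tz":0,"spin":0,"hand":255}
  ]
}}

```text
t: 35.67
tcp_pos: [0.5951, 0.2819, 0.0096]
eef_rot: [-0.264, 3.126, 0.001]
ft_force: [0.7, 0.3, 6.0]
finger_gap: 0.345
```

>>> {"api": "arm_command", "payload": {
  "rows": [
    {"tx":0,"ty":0,"tz":0,"spin":0,"hand":140},
    {"tx":0,"ty":0,"tz":0,"spin":0,"hand":110},
    {"tx":0,"ty":0,"tz":0,"spin":0,"hand":100},
    {"tx":0,"ty":0,"tz":0,"spin":0,"hand":100},
    {"tx":0,"ty":0,"tz":0.4,"spin":0,"hand":100},
    {"tx":0,"ty":0,"tz":0.8,"spin":0,"hand":100},
    {"tx":0,"ty":0,"tz":1,"spin":0,"hand":100},
    {"tx":0,"ty":0,"tz":0.8,"spin":0,"hand":100},
    {"tx":-0.36,"ty":-0.96,"tz":0,"spin":0,"hand":255},
    {"tx":-0.36,"ty":-0.96,"tz":0,"spin":0,"hand":255},
    {"tx":-0.36,"ty":-0.96,"tz":0,"spin":0,"hand":255},
    {"tx":-0.36,"ty":-0.96,"tz":0,"spin":0,"hand":255},
    {"tx":-0.36,"ty":-0.96,"tz":0,"spin":0,"hand":255},
    {"tx":-0.36,"ty":-0.96,"tz":0,"spin":0,"hand":255},
    {"tx":-0.36,"ty":-0.96,"tz":0,"spin":0,"hand":255},
    {"tx":-0.36,"ty":-0.96,"tz":0,"spin":0,"hand":255},
    {"tx":-0.36,"ty":-0.96,"tz":0,"spin":0,"hand":255},
    {"tx":-0.36,"ty":-0.96,"tz":0,"spin":0,"hand":255},
    {"tx":0,"ty":0,"tz":-0.4,"spin":0,"hand":255},
    {"tx":0,"ty":0,"tz":0,"spin":0,"hand":255}
  ]
}}

```text
t: 38.17
tcp_pos: [0.4484, -0.1019, 0.1109]
eef_rot: [0.263, -3.129, -0.003]
ft_force: [0.6, -0.1, 0.4]
finger_gap: 0.002
```

```bash
python3 - <<'E'
from h import *
grab('scene','s15.png');print(fix(monitor.state()['tcp_pos'])*1000)
E
```

```text
[-143.50647753  -87.57917919]
```

View pics/s15.png

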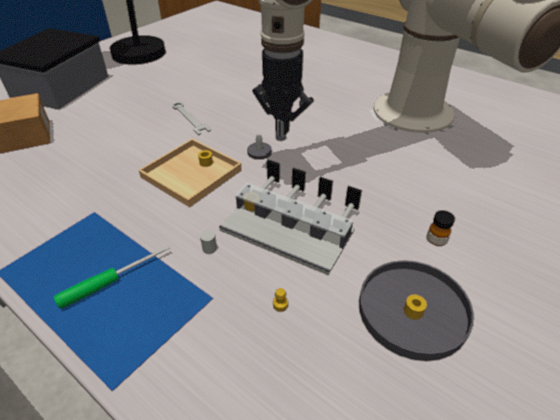

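>>> {"api": "arm_command", "payload": {
  "rows": [
    {"tx":0,"ty":-0.05,"tz":-0.9,"spin":0,"hand":255},
    {"tx":0,"ty":0,"tz":-0.95,"spin":0,"hand":255},
    {"tx":0,"ty":0,"tz":0,"spin":0,"hand":255},
    {"tx":0.26,"ty":0.045,"tz":0,"spin":0,"hand":255},
    {"tx":0.26,"ty":0.045,"tz":0,"spin":0,"hand":255},
    {"tx":0.26,"ty":0.045,"tz":0,"spin":0,"hand":255},
    {"tx":0.26,"ty":0.045,"tz":0,"spin":0,"hand":255},
    {"tx":0.26,"ty":0.045,"tz":0,"spin":0,"hand":255},
    {"tx":0.23,"ty":0.04,"tz":0,"spin":0,"hand":255},
    {"tx":0.18,"ty":0.03,"tz":0,"spin":0,"hand":255},
    {"tx":0.15,"ty":0.025,"tz":0,"spin":0,"hand":255},
    {"tx":0.07,"ty":0.012,"tz":0,"spin":0,"hand":255},
    {"tx":0,"ty":0,"tz":0,"spin":0,"hand":255},
    {"tx":0,"ty":0,"tz":0,"spin":0,"hand":255}
  ]
}}

```text
t: 39.98
tcp_pos: [0.5248, -0.0918, 0.0379]
eef_rot: [0.265, -3.125, -0.0]
ft_force: [-12.1, -3.2, 10.2]
finger_gap: -0.001
```

```bash
python3 - <<'E'
from h import *
f=grab('top');print(fix(monitor.state()['tcp_pos'])*1000);sleeves(f)
f=grab('scene');sleeves(f)
E
```

```text
[-67.13327108 -90.52227304]
sleeve 217 [619.  -72.9] 21.0 z 0.0316 fix [ 29.  -87.9]
```

>>> {"api": "arm_command", "payload": {
  "rows": [
    {"tx":-0.3,"ty":-0.05,"tz":0,"spin":0,"hand":255},
    {"tx":-0.4,"ty":-0.07,"tz":0,"spin":0,"hand":255},
    {"tx":-0.4,"ty":-0.07,"tz":0,"spin":0,"hand":255},
    {"tx":-0.4,"ty":-0.07,"tz":0,"spin":0,"hand":255},
    {"tx":-0.4,"ty":-0.07,"tz":0,"spin":0,"hand":255},
    {"tx":0,"ty":0,"tz":1,"spin":0,"hand":100},
    {"tx":0,"ty":0,"tz":1,"spin":0,"hand":60},
    {"tx":0,"ty":0,"tz":0.5,"spin":0,"hand":60},
    {"tx":0,"ty":0,"tz":0,"spin":0,"hand":60}
  ]
}}

```text
t: 41.2
tcp_pos: [0.4526, -0.1053, 0.1398]
eef_rot: [-0.263, 3.126, -0.004]
ft_force: [-0.2, 1.0, 0.4]
finger_gap: 0.763
```

```bash
python3 - <<'E'
from h import *
f=grab('top','t16.png');sleeves(f)
f=grab('scene','s16.png');sleeves(f)
E
```

```text
sleeve 152 [622.6 -75.7] 16.0 z 0.0339 fix [ 32.1 -91.3]
sleeve 186 [624.5 -75.1] 16.3 z 0.0317 fix [ 34.1 -90.9]
```

View pics/s16.png

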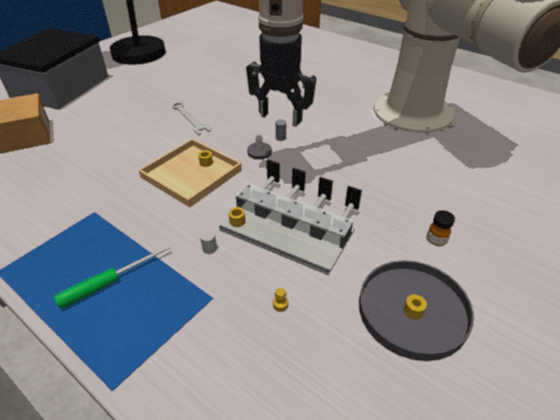

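>>> {"api": "arm_command", "payload": {
  "rows": [
    {"tx":0.85,"ty":0.148,"tz":0,"spin":0,"hand":60},
    {"tx":0.85,"ty":0.148,"tz":0,"spin":0,"hand":60},
    {"tx":0.85,"ty":0.148,"tz":0,"spin":0,"hand":60},
    {"tx":0.85,"ty":0.148,"tz":0,"spin":0,"hand":60},
    {"tx":0.85,"ty":0.148,"tz":0,"spin":0,"hand":60},
    {"tx":0,"ty":0,"tz":-0.6,"spin":0,"hand":60},
    {"tx":0,"ty":0,"tz":-0.9,"spin":0,"hand":60},
    {"tx":0,"ty":0,"tz":-0.6,"spin":0,"hand":60},
    {"tx":0,"ty":0,"tz":-0.4,"spin":0,"hand":60},
    {"tx":0,"ty":0,"tz":0,"spin":0,"hand":60},
    {"tx":0,"ty":0,"tz":0,"spin":0,"hand":60}
  ]
}}

```text
t: 42.68
tcp_pos: [0.6212, -0.0753, 0.0386]
eef_rot: [-0.264, 3.129, -0.001]
ft_force: [-0.4, -1.6, -0.3]
finger_gap: 0.766
```

>>> {"api": "arm_command", "payload": {
  "rows": [
    {"tx":0.03,"ty":0,"tz":-0.35,"spin":0,"hand":60},
    {"tx":0,"ty":0,"tz":-0.21,"spin":0,"hand":60},
    {"tx":0,"ty":0,"tz":0,"spin":0,"hand":60},
    {"tx":0,"ty":0,"tz":0,"spin":0,"hand":60}
  ]
}}

```text
t: 43.18
tcp_pos: [0.6218, -0.0751, 0.0154]
eef_rot: [-0.264, 3.13, -0.0]
ft_force: [-0.1, -0.7, 0.5]
finger_gap: 0.763
```

```bash
python3 - <<'E'
from h import *
grab('wrist','w17.png')
E
```

```text
(no output)
```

View pics/w17.png

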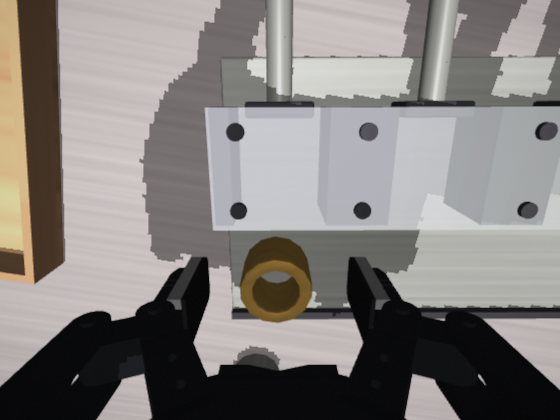

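>>> {"api": "arm_command", "payload": {
  "rows": [
    {"tx":0,"ty":0,"tz":0,"spin":0,"hand":150},
    {"tx":0,"ty":0,"tz":0,"spin":0,"hand":220},
    {"tx":0,"ty":0,"tz":0,"spin":0,"hand":255},
    {"tx":0,"ty":0,"tz":0,"spin":0,"hand":255},
    {"tx":0,"ty":0,"tz":0.5,"spin":0,"hand":255},
    {"tx":0,"ty":0,"tz":1,"spin":0,"hand":255},
    {"tx":0,"ty":0,"tz":1,"spin":0,"hand":255},
    {"tx":-0.6,"ty":-0.35,"tz":0.25,"spin":0,"hand":255},
    {"tx":-0.68,"ty":-0.41,"tz":0,"spin":0,"hand":255},
    {"tx":-0.68,"ty":-0.41,"tz":0,"spin":0,"hand":255},
    {"tx":-0.68,"ty":-0.41,"tz":0,"spin":0,"hand":255},
    {"tx":-0.68,"ty":-0.41,"tz":0,"spin":0,"hand":255},
    {"tx":-0.68,"ty":-0.41,"tz":0,"spin":0,"hand":255},
    {"tx":-0.68,"ty":-0.41,"tz":0,"spin":0,"hand":255},
    {"tx":-0.65,"ty":-0.36,"tz":0,"spin":0,"hand":255},
    {"tx":0,"ty":0,"tz":-0.5,"spin":0,"hand":255},
    {"tx":0,"ty":0,"tz":-0.5,"spin":0,"hand":255},
    {"tx":0,"ty":0,"tz":0,"spin":0,"hand":255},
    {"tx":0,"ty":0,"tz":0,"spin":0,"hand":255}
  ]
}}

```text
t: 45.6
tcp_pos: [0.409, -0.2022, 0.0864]
eef_rot: [-0.264, 3.129, -0.002]
ft_force: [0.6, 0.1, -0.7]
finger_gap: 0.362
```

```bash
python3 - <<'E'
from h import *
grab('wrist','w18.png')
E
```

```text
(no output)
```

View pics/w18.png

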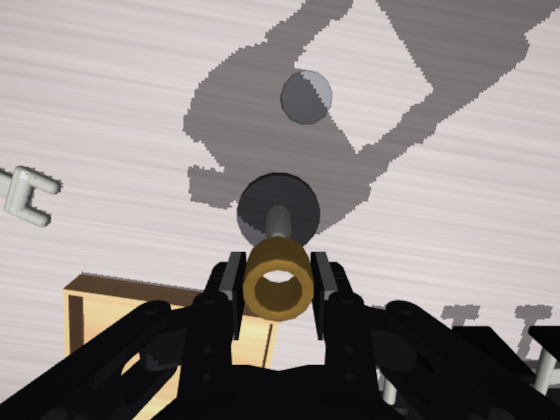

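Still gripped squarely; lower onto the pin.

>>> {"api": "arm_command", "payload": {
  "rows": [
    {"tx":0,"ty":0,"tz":-0.5,"spin":0,"hand":255},
    {"tx":0,"ty":0,"tz":-0.4,"spin":0,"hand":255},
    {"tx":0,"ty":0,"tz":-0.2,"spin":0,"hand":255},
    {"tx":0,"ty":0,"tz":-0.1,"spin":0,"hand":255},
    {"tx":0,"ty":0,"tz":0,"spin":0,"hand":255}
  ]
}}

```text
t: 46.28
tcp_pos: [0.4085, -0.2019, 0.0373]
eef_rot: [0.264, -3.13, -0.0]
ft_force: [-0.1, 0.2, -1.1]
finger_gap: 0.362
```

>>> {"api": "arm_command", "payload": {
  "rows": [
    {"tx":0,"ty":0,"tz":-0.25,"spin":0,"hand":255},
    {"tx":0,"ty":0,"tz":-0.2,"spin":0,"hand":255},
    {"tx":0,"ty":0,"tz":0,"spin":0,"hand":255},
    {"tx":0,"ty":0,"tz":0,"spin":0,"hand":120},
    {"tx":0,"ty":0,"tz":0,"spin":0,"hand":100},
    {"tx":0,"ty":0,"tz":0,"spin":0,"hand":100},
    {"tx":0,"ty":0,"tz":0,"spin":0,"hand":100}
  ]
}}

```text
t: 47.15
tcp_pos: [0.4086, -0.2019, 0.0194]
eef_rot: [-0.264, 3.13, -0.0]
ft_force: [-0.6, 0.6, -0.0]
finger_gap: 0.612
```

```bash
python3 - <<'E'
from h import *
f=grab('scene');cv2.imwrite('pics/s19.png',cv2.resize(f['image'][70:210,180:370],None,fx=4,fy=4))
E
```

```text
(no output)
```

View pics/s19.png

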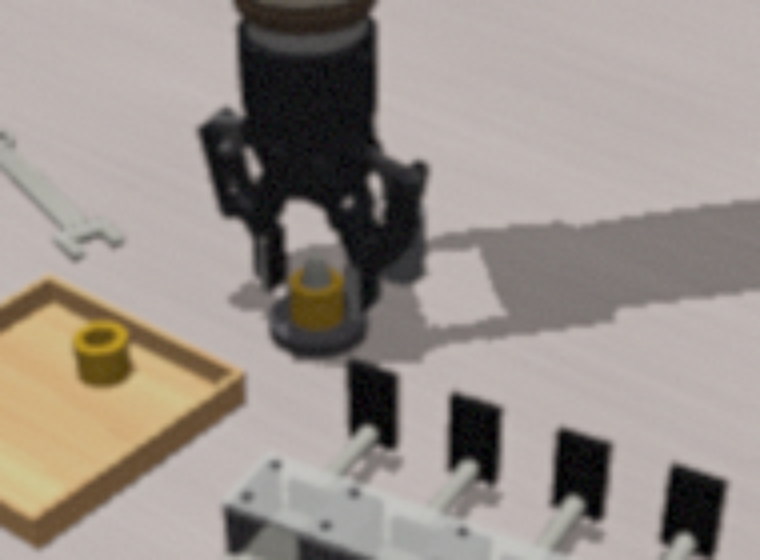

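>>> {"api": "arm_command", "payload": {
  "rows": [
    {"tx":0,"ty":0,"tz":-0.04,"spin":0,"hand":200},
    {"tx":0,"ty":0,"tz":0,"spin":0,"hand":255},
    {"tx":0,"ty":0,"tz":0,"spin":0,"hand":255},
    {"tx":0,"ty":0,"tz":0,"spin":0,"hand":255},
    {"tx":0,"ty":0,"tz":0.4,"spin":0,"hand":255},
    {"tx":0,"ty":0,"tz":0.8,"spin":0,"hand":255},
    {"tx":0,"ty":0,"tz":0.6,"spin":0,"hand":255},
    {"tx":0,"ty":0,"tz":0,"spin":0,"hand":255},
    {"tx":0.78,"ty":-0.275,"tz":0,"spin":0,"hand":255},
    {"tx":0.78,"ty":-0.275,"tz":0,"spin":0,"hand":255},
    {"tx":0.78,"ty":-0.275,"tz":0,"spin":0,"hand":255},
    {"tx":0.78,"ty":-0.275,"tz":0,"spin":0,"hand":255},
    {"tx":0.78,"ty":-0.275,"tz":0,"spin":0,"hand":255},
    {"tx":0.78,"ty":-0.275,"tz":0,"spin":0,"hand":255},
    {"tx":0,"ty":0,"tz":-0.5,"spin":0,"hand":255},
    {"tx":0,"ty":0,"tz":-0.6,"spin":0,"hand":255},
    {"tx":0,"ty":0,"tz":-0.5,"spin":0,"hand":255},
    {"tx":0,"ty":0,"tz":0,"spin":0,"hand":255},
    {"tx":0,"ty":0,"tz":0,"spin":0,"hand":255}
  ]
}}

```text
t: 49.58
tcp_pos: [0.5958, -0.268, 0.0262]
eef_rot: [-0.264, 3.13, -0.001]
ft_force: [0.3, 0.7, -0.5]
finger_gap: 0.36
```

>>> {"api": "arm_command", "payload": {
  "rows": [
    {"tx":0,"ty":0,"tz":-0.3,"spin":0,"hand":255},
    {"tx":0,"ty":0,"tz":-0.1,"spin":0,"hand":255},
    {"tx":0,"ty":0,"tz":0,"spin":0,"hand":255},
    {"tx":0,"ty":0,"tz":0,"spin":0,"hand":255}
  ]
}}

```text
t: 50.08
tcp_pos: [0.5957, -0.2678, 0.0099]
eef_rot: [0.264, -3.13, 0.0]
ft_force: [-1.2, 0.2, 3.1]
finger_gap: 0.366
```

>>> {"api": "arm_command", "payload": {
  "rows": [
    {"tx":0,"ty":0,"tz":0,"spin":0,"hand":140},
    {"tx":0,"ty":0,"tz":0,"spin":0,"hand":110},
    {"tx":0,"ty":0,"tz":0,"spin":0,"hand":100},
    {"tx":0,"ty":0,"tz":0,"spin":0,"hand":100},
    {"tx":0,"ty":0,"tz":0.4,"spin":0,"hand":100},
    {"tx":0,"ty":0,"tz":0.8,"spin":0,"hand":100},
    {"tx":0,"ty":0,"tz":1,"spin":0,"hand":70},
    {"tx":0,"ty":0,"tz":0.6,"spin":0,"hand":70},
    {"tx":-0.3,"ty":0.9,"tz":0,"spin":0,"hand":70},
    {"tx":-0.3,"ty":0.9,"tz":0,"spin":0,"hand":70},
    {"tx":-0.6,"ty":0.9,"tz":0,"spin":0,"hand":70},
    {"tx":-0.6,"ty":0.9,"tz":0,"spin":0,"hand":70},
    {"tx":-0.6,"ty":0.9,"tz":0,"spin":0,"hand":70}
  ]
}}

```text
t: 51.7
tcp_pos: [0.4993, -0.0869, 0.123]
eef_rot: [-0.264, 3.129, -0.001]
ft_force: [0.5, 0.4, 0.3]
finger_gap: 0.727
```

```bash
python3 - <<'E'
from h import *
def cyl(W,c,r,z0,z1):
    m=(np.hypot(W[...,0]-c[0],W[...,1]-c[1])<r)&(W[...,2]>z0)&(W[...,2]<z1)
    if m.sum()>5:
        P=W[m];print(c,m.sum(),np.round(cv2.minEnclosingCircle((P[:,:2]*1000).astype(np.float32))[0],1),P.mean(0).round(4))
    else: print(c,m.sum())
f=grab('top','t20.png');W=cloud(f)
cyl(W,(.3285,-.199),.05,.035,.06)
cyl(W,(.408,-.202),.03,.044,.06)
cyl(W,(.521,-.268),.03,.024,.045);cyl(W,(.596,-.268),.03,.024,.045);cyl(W,(.594,.281),.03,.027,.045)
grab('scene','s20.png')
E
```

```text
(0.3285, -0.199) 0
(0.408, -0.202) 24 [ 409.  -200.4] [ 0.4089 -0.1989  0.048 ]
(0.521, -0.268) 0
(0.596, -0.268) 113 [ 596.8 -267.7] [ 0.5982 -0.268   0.0286]
(0.594, 0.281) 158 [595.7 281.1] [0.5956 0.2814 0.0295]
```

View pics/t20.png

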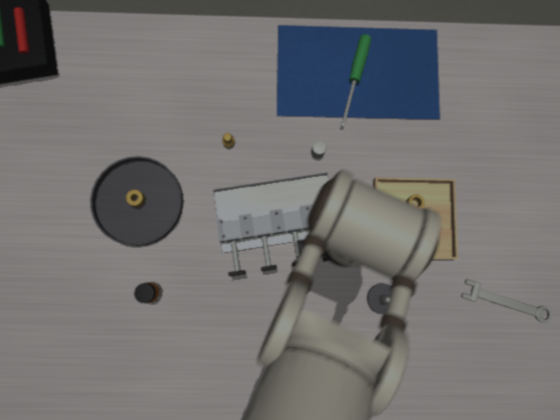

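View pics/s20.png

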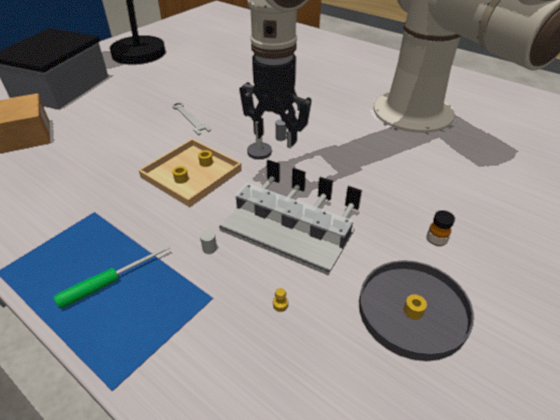

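>>> {"api": "arm_command", "payload": {
  "rows": [
    {"tx":-0.82,"ty":-0.57,"tz":0,"spin":0,"hand":70},
    {"tx":-0.85,"ty":-0.57,"tz":0,"spin":0,"hand":70},
    {"tx":-0.85,"ty":-0.57,"tz":0,"spin":0,"hand":70},
    {"tx":-0.85,"ty":-0.57,"tz":0,"spin":0,"hand":70},
    {"tx":-0.8,"ty":-0.57,"tz":0,"spin":0,"hand":70},
    {"tx":0,"ty":0,"tz":0,"spin":0,"hand":60},
    {"tx":0,"ty":0,"tz":0,"spin":0,"hand":60}
  ]
}}

```text
t: 52.68
tcp_pos: [0.3335, -0.2025, 0.1226]
eef_rot: [-0.263, 3.129, -0.002]
ft_force: [-0.1, -0.6, -0.9]
finger_gap: 0.763
```

```bash
python3 - <<'E'
from h import *
grab('wrist','w21.png')
E
```

```text
(no output)
```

View pics/w21.png

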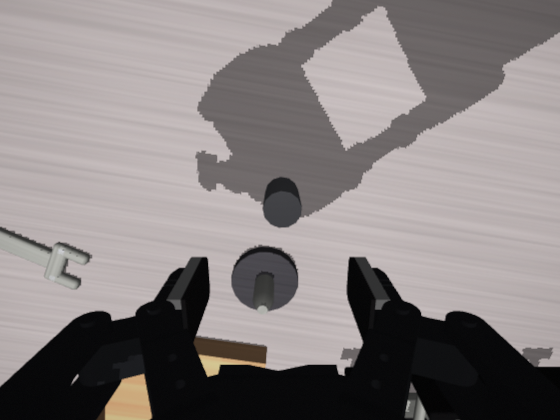

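>>> {"api": "arm_command", "payload": {
  "rows": [
    {"tx":-0.12,"ty":0.06,"tz":-0.6,"spin":0,"hand":60},
    {"tx":0,"ty":0,"tz":-0.9,"spin":0,"hand":60},
    {"tx":0,"ty":0,"tz":-0.7,"spin":0,"hand":60},
    {"tx":0,"ty":0,"tz":-0.35,"spin":0,"hand":60},
    {"tx":0,"ty":0,"tz":0,"spin":0,"hand":60},
    {"tx":0,"ty":0,"tz":0,"spin":0,"hand":60}
  ]
}}

```text
t: 53.48
tcp_pos: [0.3289, -0.1997, 0.0204]
eef_rot: [-0.266, 3.13, -0.002]
ft_force: [1.0, -0.3, -0.3]
finger_gap: 0.764
```

Aligned; grip and carry to above the pin.

>>> {"api": "arm_command", "payload": {
  "rows": [
    {"tx":0,"ty":0,"tz":0,"spin":0,"hand":150},
    {"tx":0,"ty":0,"tz":0,"spin":0,"hand":220},
    {"tx":0,"ty":0,"tz":0,"spin":0,"hand":255},
    {"tx":0,"ty":0,"tz":0,"spin":0,"hand":255},
    {"tx":0,"ty":0,"tz":0.5,"spin":0,"hand":255},
    {"tx":0,"ty":0,"tz":0.8,"spin":0,"hand":255},
    {"tx":0,"ty":0,"tz":0.4,"spin":0,"hand":255},
    {"tx":0,"ty":0,"tz":0,"spin":0,"hand":255},
    {"tx":0.49,"ty":-0.01,"tz":0,"spin":0,"hand":255},
    {"tx":0.5,"ty":-0.01,"tz":0,"spin":0,"hand":255},
    {"tx":0.5,"ty":-0.01,"tz":0,"spin":0,"hand":255},
    {"tx":0.49,"ty":-0.01,"tz":0,"spin":0,"hand":255},
    {"tx":0,"ty":0,"tz":0,"spin":0,"hand":255},
    {"tx":0,"ty":0,"tz":0,"spin":0,"hand":255}
  ]
}}

```text
t: 55.22
tcp_pos: [0.4062, -0.2005, 0.0867]
eef_rot: [0.264, -3.129, -0.002]
ft_force: [0.3, -0.7, 0.1]
finger_gap: 0.313
```

```bash
python3 - <<'E'
from h import *
grab('wrist','w22.png')
f=grab('scene');cv2.imwrite('pics/s22.png',cv2.resize(f['image'][70:210,180:370],None,fx=4,fy=4))
E
```

```text
(no output)
```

View pics/s22.png

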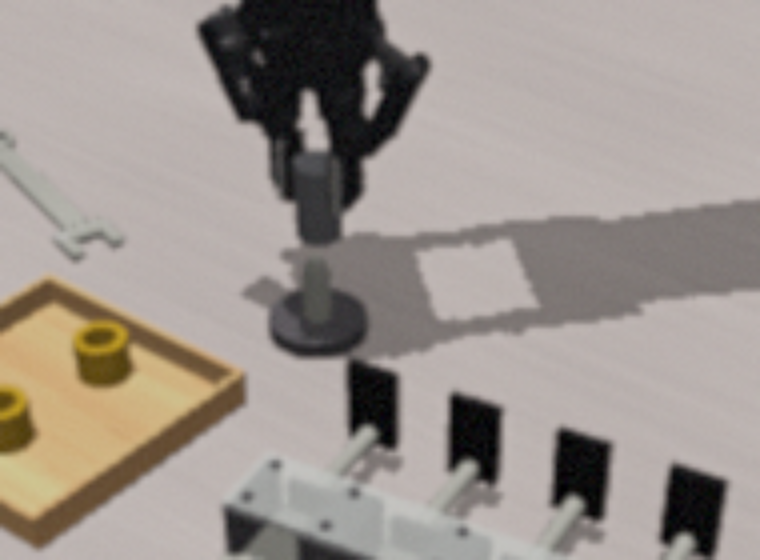

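>>> {"api": "arm_command", "payload": {
  "rows": [
    {"tx":0.055,"ty":-0.03,"tz":-0.2,"spin":0,"hand":255},
    {"tx":0,"ty":0,"tz":-0.3,"spin":0,"hand":255},
    {"tx":0,"ty":0,"tz":-0.4,"spin":0,"hand":255},
    {"tx":0,"ty":0,"tz":-0.3,"spin":0,"hand":255},
    {"tx":0,"ty":0,"tz":-0.1,"spin":0,"hand":255},
    {"tx":0,"ty":0,"tz":0,"spin":0,"hand":255},
    {"tx":0,"ty":0,"tz":0,"spin":0,"hand":255}
  ]
}}

```text
t: 56.2
tcp_pos: [0.4099, -0.2026, 0.0362]
eef_rot: [-0.264, 3.13, -0.001]
ft_force: [0.4, -0.3, -0.8]
finger_gap: 0.31
```

>>> {"api": "arm_command", "payload": {
  "rows": [
    {"tx":-0.02,"ty":0.01,"tz":-0.07,"spin":0,"hand":255},
    {"tx":0,"ty":0,"tz":-0.03,"spin":0,"hand":255},
    {"tx":0,"ty":0,"tz":0,"spin":0,"hand":255},
    {"tx":0,"ty":0,"tz":0,"spin":0,"hand":150},
    {"tx":0,"ty":0,"tz":0,"spin":0,"hand":110},
    {"tx":0,"ty":0,"tz":0,"spin":0,"hand":80},
    {"tx":0,"ty":0,"tz":0,"spin":0,"hand":80},
    {"tx":0,"ty":0,"tz":0.5,"spin":0,"hand":80},
    {"tx":0,"ty":0,"tz":0.9,"spin":0,"hand":80},
    {"tx":0,"ty":0,"tz":1,"spin":0,"hand":80},
    {"tx":-0.8,"ty":0.9,"tz":0.3,"spin":0,"hand":80},
    {"tx":-0.5,"ty":0.9,"tz":0,"spin":0,"hand":80},
    {"tx":0,"ty":0.9,"tz":0,"spin":0,"hand":80},
    {"tx":0,"ty":0.9,"tz":0,"spin":0,"hand":80},
    {"tx":0,"ty":0.9,"tz":0,"spin":0,"hand":80},
    {"tx":0,"ty":0.9,"tz":0,"spin":0,"hand":80},
    {"tx":0,"ty":0,"tz":0,"spin":0,"hand":80}
  ]
}}

```text
t: 58.32
tcp_pos: [0.3563, 0.0158, 0.1395]
eef_rot: [0.27, -3.13, -0.001]
ft_force: [-0.9, -0.6, -0.5]
finger_gap: 0.681
```

```bash
python3 - <<'E'
from h import *
f=grab('top','t23.png');W=cloud(f);grab('scene','s23.png')
def cyl(n,c,r,z0,z1):
    m=(np.hypot(W[...,0]-c[0],W[...,1]-c[1])<r)&(W[...,2]>z0)&(W[...,2]<z1)
    P=W[m];print(n,m.sum(),np.round(cv2.minEnclosingCircle((P[:,:2]*1000).astype(np.float32))[0],1) if m.sum() else '',P.mean(0).round(4),P[:,2].max() if m.sum() else '')
cyl('cap',(.408,-.202),.03,.053,.1)
cyl('foot',(.408,-.202),.04,.006,.016)
for n,c in [('s1',(.521,-.268)),('s4',(.596,-.268)),('s2',(.594,.281))]: cyl(n,c,.025,.024,.045)
cyl('jar',(.416,.245),.03,.052,.08);cyl('fit',(.716,.105),.03,.033,.05);cyl('sock',(.700,-.075),.03,.033,.05)
for c in [(.484,-.098),(.474,-.039),(.464,.020),(.454,.079)]: cyl('tab',c,.025,.055,.08)
E
```

```text
cap 184 [ 408.2 -201.9] [ 0.4081 -0.2015  0.0581] 0.062185797931573084
foot 494 [ 408.3 -202.1] [ 0.4088 -0.1975  0.0111] 0.015993208600950215
s1 137 [ 519.9 -267.5] [ 0.5202 -0.2671  0.0284] 0.03258816136717613
s4 135 [ 596.2 -267.1] [ 0.596  -0.2669  0.0286] 0.03298347870422991
s2 183 [595.7 281.1] [0.5954 0.2807 0.029 ] 0.034459085814307455
jar 334 [415.1 245.6] [0.4157 0.2447 0.0592] 0.06471367157003827
fit 66 [716.8 105.3] [0.7164 0.1053 0.0384] 0.04278053508804802
sock 152 [700.4 -75.4] [ 0.7002 -0.075   0.0373] 0.04240740197437953
tab 71 [484.7 -97.7] [ 0.484  -0.0973  0.0639] 0.06804234366227502
tab 70 [474.8 -38.8] [ 0.474  -0.0386  0.0639] 0.06681467000508856
tab 71 [462.3  19.9] [0.4639 0.0205 0.0641] 0.06739995581852698
tab 70 [454.1  78.9] [0.4538 0.0787 0.0639] 0.06678677992425375
```

View pics/s23.png

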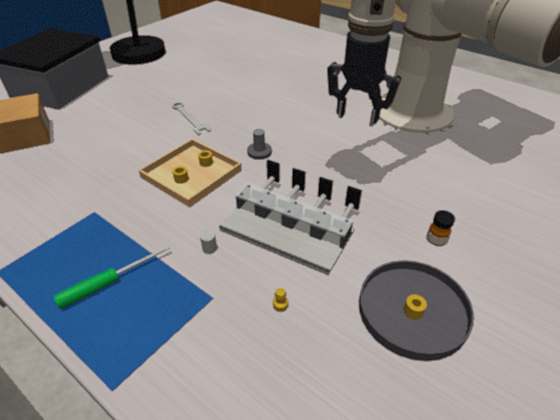

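View pics/t23.png

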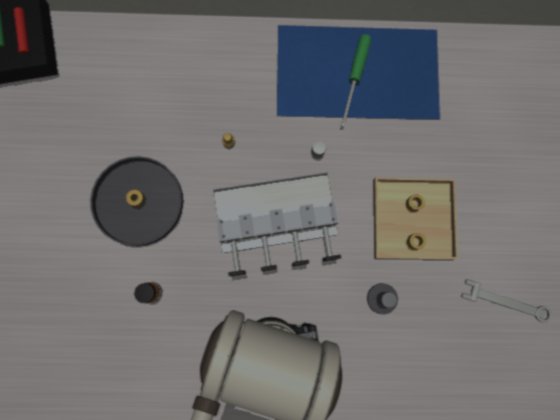

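```bash
python3 -c "
from plant import r; print(r.hand_in())"
```

```text
the job is handed in; nothing more can be done
None
```

The job is done and handed in at about 58 s of the 210 s allowed; the hand-in reports no verdict.

- **Cap:** I took it off the gauge pin and stood it on the bench first. After sorting I put it back over the pin.
- **Lane 1:** the sleeve went right down to the foot, so it is in the plywood tray.
- **Lane 2:** the sleeve stopped on the taper with about 15 N upward, so it is in the steel pan.
- **Lane 3:** it was empty, so I did not press its slide.
- **Lane 4:** the sleeve went right down to the foot, so it is in the tray.

**Last checks:**
- **Cap:** it sits within about 1 mm of the gauge axis, with its top at the starting height.
- **Sleeves:** two are upright on the tray floor and one on the pan floor.
- **Slides and bystanders:** all four slide tabs, the jar, the hose fitting and the socket read within about 1 mm of their starting positions.
- **Gripper:** it is clear of everything.

No check failed or disagreed. I saw no grip slip and no sleeve knocked aside.

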